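Fetch the green stone from behind the bottles

ROBOT

A 6-joint arm with a two-finger parallel gripper is mounted at the origin on a cart in front of the work surface, level with it; the furniture and walls round the work are solid. World frame = base frame: x ahead of the robot, y to its left, z up, the work surface at z = 0. Lengths are in m, angles in rad, forces in N, time in s.
With the tool pointing down it reaches from about 0.35 to 0.775 m from the base axis. Payload 5.5 kg.
Tool frame: the origin (TCP) lies between the finger pads; the fingertips stand 11 mm ahead of it and the grasp point (between the pads) lies 8 mm behind it (tips_ahead is the distance from the TCP to the fingertips, in m); z points along the fingers, y is the line along which they close (so a half turn about z gives the same grasp; the last joint's range is limited). The gripper opens to 85 mm and grips with 20 to 120 N. Pads are 22 mm wide; open, the fingers measure 114 mm over their backs; the gripper's body (76 mm by 85 mm) begins 54 mm behind the grasp point. The pads swing forward as they close: fully open they stand 13 mm farther back than shut.
Start: joints at [1.191, 0.313, 0.046, 1.304, 0, 1.431], TCP at [0.137, 0.559, 0.242] pointing down, gripper open.
Joint ranges: [-2.76, 2.76], [-0.86, 1.69], [-1.03, 1.26], [-2.2, 2.34], [-1.47, 1.5], [-3.14, 3.14]. Speed limits (rad/s): [2.57, 2.57, 3.14, 3.14, 3.14, 3.14].

INTERFACE

Orientations are given as a unit quaternion [w, x, y, z].
In Python, from workcell import * gives the robot as it stands. The module is installed in compiled form; this text tells all that it offers.
- The arm moves only by the tool jog_arm, never from a script. Its argument "moves" is a list of rows, each an object with "fingers": the closure, from 0 (fully open) to 1 (shut); "slide": the shift along the tool's x, y, z in mm, a list of three; "angular": the turn, a rotation vector about the tool's x, y, z in degrees, a list of three. A call has 1 to 10 rows; each row is the pose to reach, as a shift and turn from the pose commanded when the call began, along the tool's axes at that moment; what a row does not reach only later rows make up. A row lasts 1/12 s, in which the tool goes at most 41.7 mm and 7.16 degrees, less where a joint would pass 70% of its speed; a pose out of reach is approached as far as the arm can. A call with a gripper value outside its range is refused whole. The fingers move at their own pace and stop on an object; "squeeze" is the grip in N (left out, the last holds). Time passes only in rows, so rows that repeat a pose let the fingers close. It gives the time, the measured TCP pose, the force, the opening and the grip force at its end, in the units of the state.
- get_state(): the state, without advancing time (a new reading comes with each control period).
- read_camera(name): name is "scene" or "side" or "wrist"; returns a dict with "color" (400x640x3 uint8, red, green, blue), "fovy" (degrees; the focal length in pixels is half the picture's height over the tangent of half this angle, whatever the lens; pixels are square), "cx", "cy" (the principal point, pixels), "world_from_camera" (4x4, takes a point from camera to world coordinates); the wrist camera has in their place "tool_from_camera" (4x4, takes a point from camera to tool coordinates, whose origin is the TCP and whose axes are the flange's). Camera axes: x right, y down, z forward; pixel columns grow to the right and rows downward; lengths in m; the calibration is good to about 2 mm. A picture is of the moment at which its call begins: read the wrist's pose just before it. There is no depth.
- hand_in(): hands the job in; it is judged then, once.
Trained networks look in a picture, given as the dict that the camera call returned (one of the last four; its "shot" number tells which), for a name from the list of things; names that differ only in an ending like _2 or _b are one class to them, and where a whole thing is asked for, a point or a joint stands for the part that bears it (a point fixed in the world has none). Each returns a list of dicts, best first, with "p" (0 to 1); they miss things now and then, are a little off and sometimes report something else, mostly with a low value. They report only what shows in the picture. A call takes as long as a camera call.
- look_for(target, picture): "point" ([column, row] in pixels, amid what is visible of it).
- tip_of(target, picture): "point" ([column, row] in pixels: a listed point, or the origin of a listed thing).
The state is a dict: "clock": time; "joint_pos": joint angles; "qvel": joint speeds; "tau": joint torques, N m; "tcp_pos": TCP position; "orientation": TCP orientation; "wrist_force": force on the tool from outside, world axes, zero at the start; "ft_torque": the same for the moment, N m; "finger_gap": finger opening in m; "grip_force": force on a finger pad.
Only numpy, scipy, OpenCV 4.12 (cv2) and the standard library are available. Lean on these libraries where they do the work, as an engineer would, in place of code of your own. Each camera call takes 0.05 s, during which the arm holds its last target. There are 200 camera calls.

TASK

The green whetstone on the dark wooden sharpening board is hemmed in by two bottles. Stand both bottles on the aluminium drip tray, then lay the green stone flat in the blue stone holder between its two steel end stops, and after that put each bottle back on the very spot of the board where it stood at the start. Keep the bottles upright all the time.

Things in the scene. Friction and masses are not known exactly. Their poses are not given: they have to be found in the camera images.
- green_stone: green whetstone, a block 46 (x) x 108 (y) x 22 (z) mm, 0.26 kg; loose. Origin at the centre of its underside, z up, y along its length. At the start it lies lengthwise along y of the sharpening board, on its middle; the two bottles stand about 9 mm from its long sides, one on each side, so that fingers cannot pass down beside it until they are gone; its ends cannot be spanned. Grasp it across its 46 mm width.
- oil_bottle: amber bottle with a red pointed spout, round, 41 mm in diameter up to 86 mm, 126 mm tall in all, about 0.12 kg; loose, upright. Origin at the centre of its underside, z up. Grasp it round the top of the body, about 80 mm above its underside, so that the spout clears the gripper's palm (lower grasps push the palm onto the spout). It starts on one of the two cork spots of the board, either one.
- fluid_bottle: squat blue round bottle with a wide white screw cap and a pale paper label, 40 mm in diameter for its lower 75 mm, cap 37 mm in diameter, 105 mm tall in all, about 0.12 kg; loose, upright. Origin at the centre of its underside, z up. Grasp it round the body, about 65 mm above its underside. It starts on the other cork spot.
- caddy: sharpening board, fixed: dark wooden board 166 (x) x 146 (y) x 8 (z) mm; things stand on its top, 8 mm above its origin. Origin at the centre of its underside, z up. Black rubber strip along y at its middle for the stone, with a light wooden cleat 7 mm high at each end (at y = +-67 mm). Two cork discs 54 mm across, flush with the board, mark the bottles' spots: at (x, y) = (-53, -26) mm and (53, 26) mm in its frame. A bottle stands within about 2 mm of the middle of its disc.
- drip_tray: drip tray, fixed: open aluminium tray 190 (x) x 110 (y) mm, walls 4 mm thick and 15 mm high, inner floor 4 mm above its origin. Origin at the centre of its underside, z up. It holds both bottles side by side along x, for example at x = +50 and -50 mm.
- holder: stone holder, fixed: blue base 66 (x) x 160 (y) mm with a flat deck 14 mm above its origin, and two steel end stops that rise 10 mm above the deck, with 126 mm clear between them along y (the stone is 108 mm long); its long sides are open. Origin at the centre of its underside, z up. The stone belongs on the middle of the deck, its length along y. A brass clamp knob at the -y end is only looks.

How it is judged:
On the way, in this order (a step that is already met when the one before it is completed fails the run):
1. both bottles stand upright on the drip tray (x of oil_bottle in the frame of drip_tray between -0.085 and 0.085 m and y of oil_bottle in the frame of drip_tray between -0.045 and 0.045 m and z of each of oil_bottle, fluid_bottle in the frame of drip_tray below 0.012 m and angle between each of oil_bottle, fluid_bottle's own z axis and vertical below 0.1 rad and linear speed of each of oil_bottle, fluid_bottle below 0.02 m/s and x of fluid_bottle in the frame of drip_tray between -0.085 and 0.085 m and y of fluid_bottle in the frame of drip_tray between -0.045 and 0.045 m), for 0.2 s.
2. the green stone lies flat in the holder between the end stops (x of green_stone in the frame of holder between -0.012 and 0.012 m and y of green_stone in the frame of holder between -0.012 and 0.012 m and z of green_stone in the frame of holder between 0.01 and 0.018 m and angle between the y axis of green_stone and the y axis of holder, either way round below 0.15 rad and angle between green_stone's own z axis and vertical below 0.1 rad and linear speed of green_stone below 0.02 m/s), for 0.2 s.
At the end, for the whole second after the job is handed in: The green stone lies flat on the holder's deck between the end stops, within 12 mm of its middle each way and within 0.15 rad of its length; each bottle stands upright within 15 mm of where it stood at the start; all are at rest (all of step 2 and distance of each of oil_bottle, fluid_bottle from where it was at the start of the episode below 0.015 m and angle between each of oil_bottle, fluid_bottle's own z axis and vertical below 0.1 rad and linear speed of each of oil_bottle, fluid_bottle below 0.02 m/s); the robot touches nothing.
It fails at once if a bottle is tipped over (angle between any of oil_bottle, fluid_bottle's own z axis and vertical above 0.5 rad).
It also fails if it takes over 134 s, if anything falls off the work surface, if the arm or the gripper's body presses on something with over 40 N, if the wrist force passes 120 N, or if a joint passes its speed limit or range.

## Working session

There is one attempt and no reset: what is moved stays moved. The work goes in short steps, Python scripts to look and compute and a tool call to move; the robot and the scene stay as the last step left them, time stands still between calls to the robot, and variables do not carry over. Pictures are saved under pics/ and viewed, at most 14 in all, crops included, and the job is handed in when it is done.

Besides the shell and the picture viewer there is one more tool, called after "Emit:" as name([rows], argument=value, ...), one row to a line, values as JSON. jog_arm: Moves the arm, as the interface text tells. Its arguments: {"type":"object","properties":{"moves":{"type":"array","items":{"type":"object","properties":{"fingers":{"type":"number"},"slide":{"type":"array","items":{"type":"number"}},"angular":{"type":"array","items":{"type":"number"}}}}},"squeeze":{"type":"number"}},"required":["moves"]}

```bash
mkdir -p pics; cat > h.py <<'E'
from workcell import *
import numpy as np, cv2
from scipy.spatial.transform import Rotation as R
def K(p): 
    return 200/np.tan(np.radians(p["fovy"])/2)
def ray(p,px,st=None):
    f=K(p); d=np.array([(px[0]-p["cx"])/f,(px[1]-p["cy"])/f,1])
    if "world_from_camera" in p: T=np.array(p["world_from_camera"])
    else:
        T=np.eye(4);q=st["orientation"];T[:3,:3]=R.from_quat([q[1],q[2],q[3],q[0]]).as_matrix();T[:3,3]=st["tcp_pos"];T=T@np.array(p["tool_from_camera"])
    return T[:3,3],T[:3,:3]@d
def at(p,px,z,st=None):
    o,d=ray(p,px,st); return o+d*(z-o[2])/d[2]
def save(p,n): cv2.imwrite("pics/"+n+".png",cv2.cvtColor(p["color"],cv2.COLOR_RGB2BGR))
E
python3 - <<'E'
from h import *
np.set_printoptions(precision=4,suppress=True)
s=get_state(); print(s)
for c in ["scene","side","wrist"]:
    p=read_camera(c); save(p,c+"0"); print(c,p["fovy"],p["cx"],p["cy"])
    print(ray(p,(p["cx"],p["cy"]),s))
    for t,z in [("green_stone",0.008),("oil_bottle",.008),("fluid_bottle",.008),("caddy",0),("drip_tray",0),("holder",0)]:
        for r in tip_of(t,p)[:2]: print(t,r["p"],r["point"],at(p,r["point"],z,s))
E
```

```text
{'clock': 0.0, 'joint_pos': array([1.1914, 0.314 , 0.0449, 1.3036, 0.    , 1.4312]), 'qvel': array([-0.0003,  0.0012, -0.0014, -0.0005, -0.0002, -0.0012]), 'tau': array([ -0.0004, -48.0622,  29.8535,   0.0194,   0.    ,   0.    ]), 'tcp_pos': array([0.1364, 0.5581, 0.2414]), 'orientation': array([-0.0003,  0.1196,  0.9928, -0.0009]), 'wrist_force': array([0.691 , 0.6276, 0.1972]), 'ft_torque': array([ 0.0531, -0.0033, -0.042 ]), 'grip_force': 0.0, 'finger_gap': 0.08544489214892377}
scene 55.78480176446024 320.79913843824085 201.84327311681358
(array([ 0.0982, -0.6293,  0.4721]), array([ 0.4672,  0.7374, -0.4877]))
green_stone 0.75 [382.5, 266.2] [ 0.5099 -0.2055  0.008 ]
oil_bottle 0.74 [396.1, 246.2] [ 0.5771 -0.1695  0.008 ]
fluid_bottle 0.94 [368.9, 283.2] [ 0.4569 -0.2302  0.008 ]
drip_tray 0.72 [287.1, 185.2] [0.5204 0.2129 0.    ]
holder 0.62 [320.7, 222.2] [0.4986 0.002  0.    ]
side 54.37107250047835 319.4098952763072 206.94649465005622
(array([ 0.2451, -0.5533,  0.6235]), array([ 0.3205,  0.6767, -0.6628]))
green_stone 0.82 [367.0, 300.8] [ 0.5125 -0.2027  0.008 ]
oil_bottle 0.98 [382.5, 279.4] [ 0.5656 -0.1718  0.008 ]
oil_bottle 0.74 [363.3, 299.8] [ 0.5072 -0.1979  0.008 ]
fluid_bottle 0.83 [345.1, 322.8] [ 0.4533 -0.227   0.008 ]
drip_tray 0.73 [289.0, 182.3] [0.5151 0.2034 0.    ]
holder 0.85 [313.6, 233.8] [0.4966 0.0063 0.    ]
wrist 60.485172206228256 321.98465002813117 194.52572137595533
(array([0.0662, 0.5754, 0.3726]), array([ 0.2722, -0.0678, -0.9599]))
```

View pics/scene0.png

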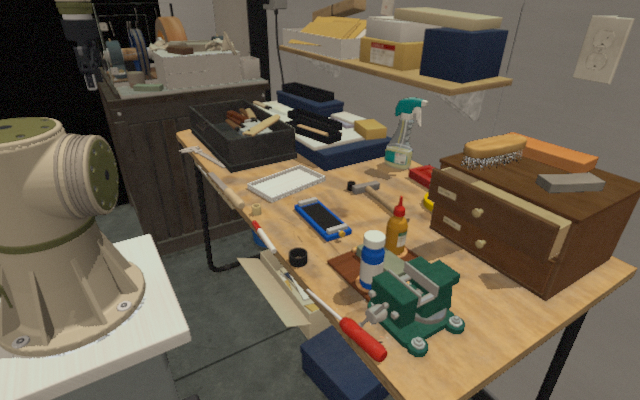

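View pics/side0.png

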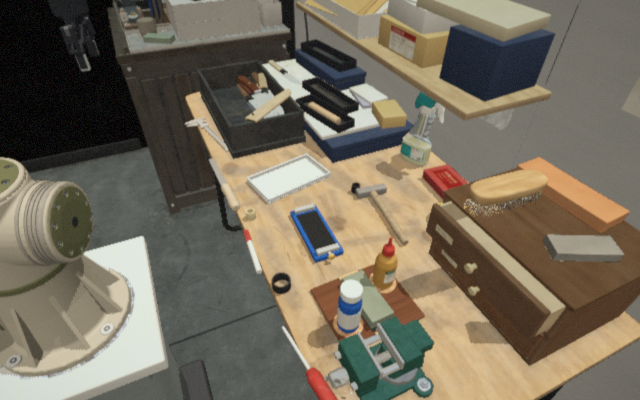

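The scene view shows the fluid bottle at (372,262), the oil bottle at (397,232), the vise just in front of the board at (410,305), the holder at (321,218) and the tray at (287,183). The side view agrees with this. I'll get the yaws from corners picked by eye.

```bash
python3 - <<'E'
from h import *
np.set_printoptions(precision=4,suppress=True)
p=read_camera("side")
im=p["color"]; hsv=cv2.cvtColor(im,cv2.COLOR_RGB2HSV)
for n,lo,hi,(x0,x1,y0,y1),z in [("holder",(100,120,60),(130,255,255),(280,350,195,265),.014)]:
    m=cv2.inRange(hsv,lo,hi); k=np.zeros_like(m);k[y0:y1,x0:x1]=m[y0:y1,x0:x1]
    ys,xs=np.nonzero(k); w=np.array([at(p,(a,b),z)[:2] for a,b in zip(xs,ys)],np.float32)
    print(n,cv2.minAreaRect(w))
print("tray",[at(p,q,.015)[:2] for q in [(248,180),(305,156),(329,171),(271,200)]])
print("board",[at(p,q,.008)[:2] for q in [(313,293),(424,316),(363,272)]])
print("vise",[at(p,q,.08)[:2] for q in [(340,350),(415,320),(430,345),(365,395)]])
c=im[200:400,270:470]; cv2.imwrite("pics/crop.png",cv2.cvtColor(cv2.resize(c,None,fx=3,fy=3,interpolation=cv2.INTER_CUBIC),cv2.COLOR_RGB2BGR))
E
```

```text
holder ((0.4969601631164551, -0.0015276968479156494), (0.16049620509147644, 0.06534591317176819), 87.208251953125)
tray [array([0.4168, 0.2368]), array([0.5923, 0.2771]), array([0.6224, 0.1872]), array([0.4439, 0.1385])]
board [array([ 0.4274, -0.1446]), array([ 0.5904, -0.2741]), array([ 0.5397, -0.1397])]
vise [array([ 0.4008, -0.3025]), array([ 0.5325, -0.3068]), array([ 0.528 , -0.3518]), array([ 0.402, -0.375])]
```

View pics/crop.png

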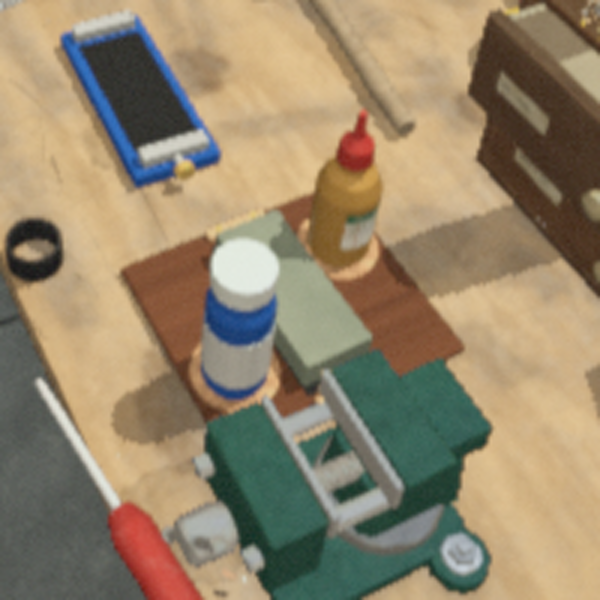

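The crop confirms that the board is roughly axis-aligned, with the vise close to its -y side. Next I'll write a move helper and head over the board.

```bash
cat >> h.py <<'E'
def go(x,y,z,yaw,st=None):
    "yaw: deg, direction of tool y axis in world (half turn picked by caller); prints slide/angular"
    s=st or get_state(); q=s["orientation"]; A=R.from_quat([q[1],q[2],q[3],q[0]])
    a=np.radians(yaw); yy=np.array([np.cos(a),np.sin(a),0]); zz=np.array([0,0,-1.]); B=R.from_matrix(np.c_[np.cross(yy,zz),yy,zz])
    d=A.inv().apply(np.array([x,y,z])-s["tcp_pos"])*1e3
    print("slide",np.round(d,1).tolist(),"ang",np.round(np.degrees((A.inv()*B).as_rotvec()),2).tolist(),"tcp",np.round(s["tcp_pos"],4),"yaw",round(float(np.degrees(np.arctan2(*A.as_matrix()[1::-1,1]))),2),"j",np.round(s["joint_pos"],2),"t",round(s["clock"],2))
E
python3 -c "
from h import *
go(.51,-.16,.29,0)
p=read_camera('side');print(at(p,(467,297),0),at(p,(430,252),0),at(p,(430,232),.05))"
```

```text
slide [-533.4, -609.3, -47.7] ang [0.01, -0.0, 76.26] tcp [0.1366 0.5586 0.2423] yaw 76.26 j [ 1.19  0.31  0.05  1.3  -0.    1.43] t 1.1
[ 6.95641227e-01 -2.70389555e-01  1.11022302e-16] [ 0.70156487 -0.14629141  0.        ] [ 0.69907008 -0.13346762  0.05      ]
```

Emit:
jog_arm([
  {"fingers": 0, "slide": [-533, -609, -48], "angular": [0, 0, 76.3]},
  {"fingers": 0, "slide": [-533, -609, -48], "angular": [0, 0, 76.3]},
  {"fingers": 0, "slide": [-533, -609, -48], "angular": [0, 0, 76.3]},
  {"fingers": 0, "slide": [-533, -609, -48], "angular": [0, 0, 76.3]},
  {"fingers": 0, "slide": [-533, -609, -48], "angular": [0, 0, 76.3]},
  {"fingers": 0, "slide": [-533, -609, -48], "angular": [0, 0, 76.3]},
  {"fingers": 0, "slide": [-533, -609, -48], "angular": [0, 0, 76.3]},
  {"fingers": 0, "slide": [-533, -609, -48], "angular": [0, 0, 76.3]},
  {"fingers": 0, "slide": [-533, -609, -48], "angular": [0, 0, 76.3]},
  {"fingers": 0, "slide": [-533, -609, -48], "angular": [0, 0, 76.3]},
])

```text
clock: 1.98
tcp_pos: [0.3287, 0.1877, 0.2675]
orientation: [0.0, 0.68, 0.733, 0.001]
wrist_force: [0.6, 1.4, 1.1]
finger_gap: 0.0855
grip_force: 0.0
```

```bash
python3 -c "
from h import *
go(.51,-.16,.29,0)"
```

```text
slide [-360.4, 154.6, -22.5] ang [0.08, -0.03, 4.31] tcp [0.3287 0.1877 0.2675] yaw 4.31 j [ 0.31 -0.08 -0.34  1.31  0.    1.8 ] t 1.98
```

Emit:
jog_arm([
  {"fingers": 0, "slide": [-360, 155, -22], "angular": [0, 0, 4.5]},
  {"fingers": 0, "slide": [-360, 155, -22], "angular": [0, 0, 4.5]},
  {"fingers": 0, "slide": [-360, 155, -22], "angular": [0, 0, 4.5]},
  {"fingers": 0, "slide": [-360, 155, -22], "angular": [0, 0, 4.5]},
  {"fingers": 0, "slide": [-360, 155, -22], "angular": [0, 0, 4.5]},
  {"fingers": 0, "slide": [-360, 155, -22], "angular": [0, 0, 4.5]},
  {"fingers": 0, "slide": [-360, 155, -22], "angular": [0, 0, 4.5]},
  {"fingers": 0, "slide": [-360, 155, -22], "angular": [0, 0, 4.5]},
  {"fingers": 0, "slide": [-360, 155, -22], "angular": [0, 0, 4.5]},
  {"fingers": 0, "slide": [-360, 155, -22], "angular": [0, 0, 4.5]},
])

```text
clock: 2.82
tcp_pos: [0.514, -0.1615, 0.2886]
orientation: [0.001, 0.707, 0.707, -0.0]
wrist_force: [-0.7, 0.5, -0.2]
finger_gap: 0.0854
grip_force: 0.0
```

```bash
python3 -c "
from h import *
np.set_printoptions(precision=4,suppress=True)
go(.51,-.16,.29,0)
s=get_state();p=read_camera('wrist');save(p,'w1')
for t,z in [('green_stone',0.008),('oil_bottle',.008),('fluid_bottle',.008),('caddy',0),('holder',0)]:
    for r in tip_of(t,p)[:2]: print(t,r['p'],r['point'],at(p,r['point'],z,s))
"
```

```text
slide [1.5, -4.0, -1.4] ang [0.08, 0.09, -0.06] tcp [ 0.514  -0.1615  0.2886] yaw -0.06 j [-0.45  0.23  0.05  1.39 -0.    1.12] t 2.82
green_stone 0.86 [319.2, 189.9] [ 0.5101 -0.2046  0.008 ]
oil_bottle 0.59 [361.4, 164.5] [ 0.5616 -0.1726  0.008 ]
fluid_bottle 0.58 [277.4, 209.2] [ 0.4571 -0.2299  0.008 ]
holder 0.68 [307.1, 6.5] [0.4974 0.0022 0.    ]
```

View pics/w1.png

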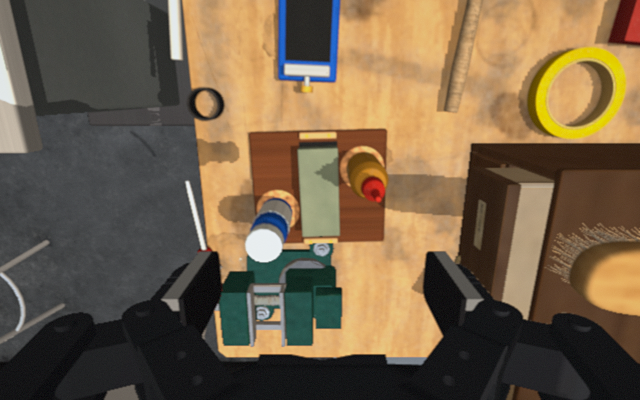

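The wrist view shows the board corners at (249,131), (385,128) and (384,241), the stone at (320,190), the fluid cap at (264,245) and the oil spout tip near (376,194). I'll segment these to refine them.

```bash
python3 -c "
from h import *
np.set_printoptions(precision=4,suppress=True)
s=get_state();p=read_camera('wrist');im=p['color'].astype(int);hsv=cv2.cvtColor(p['color'],cv2.COLOR_RGB2HSV)
c=[at(p,q,.008,s)[:2] for q in [(249,131),(385.5,128),(384.5,241)]]
print('board',c,(c[0]+c[2])/2,np.degrees(np.arctan2(*(c[1]-c[0])[::-1])),np.linalg.norm(c[1]-c[0]),np.linalg.norm(c[1]-c[2]))
def seg(m,box,z,n):
    x0,x1,y0,y1=box;k=np.zeros(m.shape,np.uint8);k[y0:y1,x0:x1]=m[y0:y1,x0:x1]
    nl,l,st,ce=cv2.connectedComponentsWithStats(k);i=1+st[1:,4].argmax();ys,xs=np.nonzero(l==i)
    w=np.array([at(p,(a,b),z,s)[:2] for a,b in zip(xs,ys)],np.float32);print(n,st[i],ce[i],at(p,ce[i],z,s),cv2.minAreaRect(w))
seg((im.min(2)>150).astype(int),(235,300,215,270),.113,'cap')
seg(((hsv[...,0]<8)|(hsv[...,0]>172))&(hsv[...,1]>180)&(im[...,0]>110),(350,400,165,215),.11,'red')
print(hsv[190,320],hsv[230,320])
seg((hsv[...,0]>30)&(hsv[...,0]<80)&(hsv[...,1]>20)&(hsv[...,1]<100),(295,345,135,240),.03,'stone')
print([at(p,q,.134,s) for q in [(376,194)]])
"
```

```text
board [array([ 0.4237, -0.126 ]), array([ 0.5856, -0.122 ]), array([ 0.5923, -0.2671])] [ 0.508  -0.1965] 1.4431446594508202 0.16195084268573254 0.14525968546711987
cap [248 234  37  33 992] [265.9244 250.0706] [ 0.4558 -0.2306  0.113 ] ((0.45574045181274414, -0.23074689507484436), (0.035641249269247055, 0.03422049432992935), 0.18445737659931183)
red [365 184  22  25 373] [376.1528 195.681 ] [ 0.5615 -0.1756  0.11  ] ((0.5620788931846619, -0.1769411414861679), (0.019609779119491577, 0.023620059713721275), 27.412803649902344)
[ 35  53 163] [ 33  54 166]
stone [ 300  148   41   92 3307] [321.0396 194.2591] [ 0.5094 -0.1976  0.03  ] ((0.5093148946762085, -0.1994573324918747), (0.0447504036128521, 0.11229195445775986), 2.1670467853546143)
[array([ 0.5573, -0.1671,  0.134 ])]
```

```bash
python3 -c "
from h import *
go(.5615,-.1725,.082,0)"
```

```text
slide [-17.2, 50.1, 207.1] ang [-0.01, -0.02, 0.22] tcp [ 0.5114 -0.1555  0.2892] yaw 0.22 j [-0.45  0.23  0.04  1.39  0.    1.12] t 3.17
```

Emit:
jog_arm([
  {"fingers": 0, "slide": [-20, 50, 20], "angular": [0, 0, 0]},
  {"fingers": 0, "slide": [-20, 50, 20], "angular": [0, 0, 0]},
  {"fingers": 0, "slide": [-20, 50, 60], "angular": [0, 0, 0]},
  {"fingers": 0, "slide": [-20, 50, 100], "angular": [0, 0, 0]},
  {"fingers": 0, "slide": [-20, 50, 100], "angular": [0, 0, 0]},
  {"fingers": 0, "slide": [-20, 50, 100], "angular": [0, 0, 0]},
])

```text
clock: 3.67
tcp_pos: [0.5598, -0.1745, 0.1874]
orientation: [-0.003, 0.706, 0.709, -0.001]
wrist_force: [0.1, -0.2, 0.8]
finger_gap: 0.0856
grip_force: 0.0
```

```bash
python3 -c "
from h import *
go(.562,-.175,.082,0)
p=read_camera('wrist');save(p,'w2');go(.562,-.175,.082,0)"
```

```text
slide [-0.8, 2.8, 105.4] ang [-0.31, -0.16, 0.23] tcp [ 0.5598 -0.1745  0.1874] yaw 0.23 j [-0.44  0.36 -0.02  1.19  0.    1.13] t 3.67
slide [0.7, 0.2, 108.2] ang [-0.01, -0.01, 0.21] tcp [ 0.5618 -0.1757  0.1902] yaw 0.21 j [-0.44  0.36 -0.02  1.19  0.    1.13] t 3.72
```

View pics/w2.png

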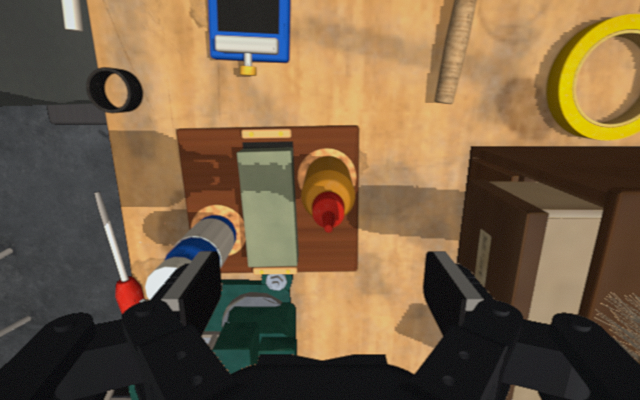

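The oil bottle at (328,205) sits centred between the fingers (columns 218 and 428). I'll descend and grip.

Emit:
jog_arm([
  {"fingers": 0, "slide": [0, 1, 40], "angular": [0, 0, 0]},
  {"fingers": 0, "slide": [0, 1, 75], "angular": [0, 0, 0]},
  {"fingers": 0, "slide": [0, 1, 100], "angular": [0, 0, 0]},
  {"fingers": 0, "slide": [0, 1, 108], "angular": [0, 0, 0]},
  {"fingers": 0, "slide": [0, 1, 108], "angular": [0, 0, 0]},
  {"fingers": 0.7, "slide": [0, 1, 108], "angular": [0, 0, 0]},
  {"fingers": 0.7, "slide": [0, 1, 108], "angular": [0, 0, 0]},
  {"fingers": 0.7, "slide": [0, 1, 108], "angular": [0, 0, 0]},
  {"fingers": 0.7, "slide": [0, 1, 108], "angular": [0, 0, 0]},
  {"fingers": 0.7, "slide": [0, 1, 108], "angular": [0, 0, 0]},
], squeeze=30)

```text
clock: 4.55
tcp_pos: [0.5641, -0.1773, 0.0829]
orientation: [0.002, 0.706, 0.708, 0.0]
wrist_force: [-0.9, 0.0, 6.0]
finger_gap: 0.0337
grip_force: 27.2
```

```bash
python3 -c "
from h import *
go(.562,-.175,.2,0);s=get_state();print(s['wrist_force'],s['finger_gap'],s['grip_force'])"
```

```text
slide [2.1, -1.8, -117.1] ang [0.16, 0.08, 0.14] tcp [ 0.5641 -0.1773  0.0829] yaw 0.14 j [-0.44  0.43 -0.18  0.95 -0.    1.13] t 4.55
[-0.9006957   0.03730525  6.01476722] 0.03372794800203461 27.18494354048744
```

```bash
python3 -c "
from h import *
p=read_camera('side');c=p['color'][200:330,300:460]; cv2.imwrite('pics/s2.png',cv2.cvtColor(cv2.resize(c,None,fx=5,fy=4.6,interpolation=cv2.INTER_CUBIC),cv2.COLOR_RGB2BGR));s=get_state();print(s['wrist_force'],s['finger_gap'],s['grip_force'],s['tcp_pos'])"
```

```text
[-0.61923441  0.1477826   6.03362077] 0.034269143417415486 27.28428628994152 [ 0.56411178 -0.17726127  0.08289764]
```

View pics/s2.png

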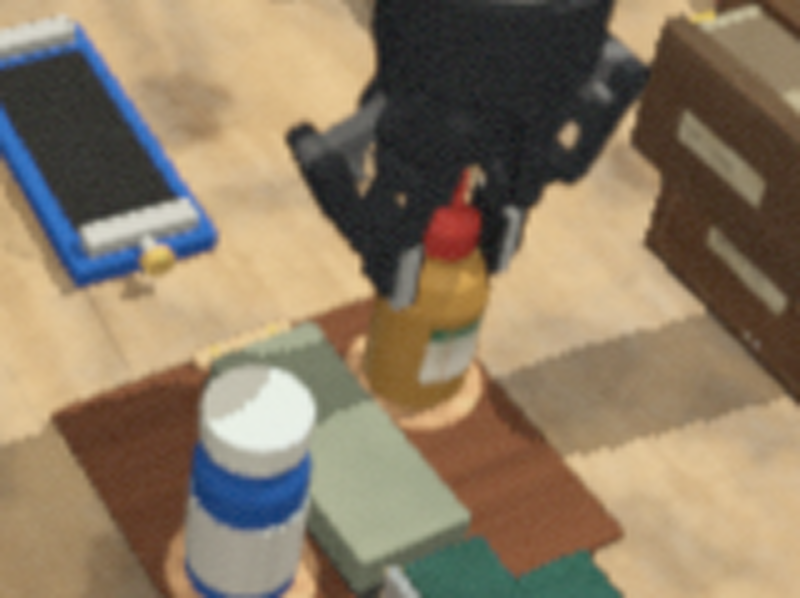

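The close-up shows the pads around the shoulder region and a gap of 34 mm instead of 41. I'll check this by projecting the expected points into the picture.

```bash
python3 -c "
from h import *
p=read_camera('side')
M=np.linalg.inv(np.array(p['world_from_camera']));f=K(p)
def pr(x,y,z):
    a=M@[x,y,z,1];u=np.array([p['cx']+f*a[0]/a[2],p['cy']+f*a[1]/a[2]]);return np.round((u-[300,200])*[5,4.6])
for n,q in dict(base=(.564,-.177,.008),basefront=(.564,-.198,.008),shoulderL=(.5435,-.177,.094),shoulderR=(.5845,-.177,.094),tip=(.564,-.177,.134),padLtip=(.547,-.188,.072),padLtip2=(.547,-.188,.09),padRtip=(.581,-.188,.072)).items(): print(n,pr(*q))
s=get_state();w=read_camera('wrist');save(w,'w3')"
```

```text
base [416. 375.]
basefront [445. 412.]
shoulderL [396. 256.]
shoulderR [491. 224.]
tip [459. 169.]
padLtip [413. 310.]
padLtip2 [419. 280.]
padRtip [492. 282.]
```

View pics/w3.png

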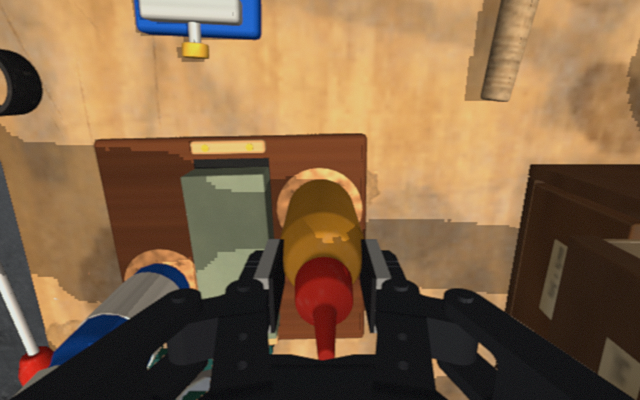

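The geometry matches: the bottle is centred between the pads, and the pad tips are at the right height. I'll lift gently.

Emit:
jog_arm([
  {"fingers": 0.7, "slide": [0, 0, -15], "angular": [0, 0, 0]},
  {"fingers": 0.7, "slide": [0, 0, -35], "angular": [0, 0, 0]},
  {"fingers": 0.7, "slide": [0, 0, -60], "angular": [0, 0, 0]},
  {"fingers": 0.7, "slide": [0, 0, -85], "angular": [0, 0, 0]},
  {"fingers": 0.7, "slide": [0, 0, -105], "angular": [0, 0, 0]},
  {"fingers": 0.7, "slide": [0, 0, -115], "angular": [0, 0, 0]},
  {"fingers": 0.7, "slide": [0, 0, -115], "angular": [0, 0, 0]},
], squeeze=40)

```text
clock: 5.28
tcp_pos: [0.5645, -0.1774, 0.199]
orientation: [0.002, 0.706, 0.708, 0.001]
wrist_force: [0.4, -0.7, -1.4]
finger_gap: 0.0335
grip_force: 35.0
```

```bash
python3 -c "
from h import *
go(.55,.12,.2,0);s=get_state();print(s['wrist_force'],s['finger_gap'],s['grip_force'])
w=read_camera('wrist');save(w,'w4')"
```

```text
slide [297.4, -13.7, -1.7] ang [0.28, 0.12, 0.14] tcp [ 0.5645 -0.1774  0.199 ] yaw 0.14 j [-0.44  0.36  0.    1.21  0.    1.13] t 5.28
[ 0.44054211 -0.66263936 -1.4433897 ] 0.03348286344326778 35.02651309732755
```

View pics/w4.png

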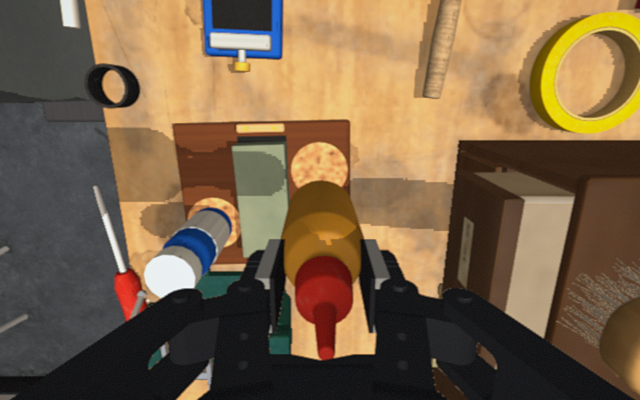

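The oil bottle is held upright and the cork spot is clear at (319,168). I'll move toward the tray for a view of it.

Emit:
jog_arm([
  {"fingers": 0.7, "slide": [20, 0, 0], "angular": [0, 0, 0]},
  {"fingers": 0.7, "slide": [50, -2, 0], "angular": [0, 0, 0]},
  {"fingers": 0.7, "slide": [85, -5, 0], "angular": [0, 0, 0]},
  {"fingers": 0.7, "slide": [120, -8, 0], "angular": [0, 0, 0]},
  {"fingers": 0.7, "slide": [155, -10, 0], "angular": [0, 0, 0]},
  {"fingers": 0.7, "slide": [190, -12, 0], "angular": [0, 0, 0]},
  {"fingers": 0.7, "slide": [225, -14, 0], "angular": [0, 0, 0]},
  {"fingers": 0.7, "slide": [255, -14, 0], "angular": [0, 0, 0]},
  {"fingers": 0.7, "slide": [275, -14, 0], "angular": [0, 0, 0]},
  {"fingers": 0.7, "slide": [280, -14, 0], "angular": [0, 0, 0]},
])

```text
clock: 6.17
tcp_pos: [0.5468, 0.1065, 0.1939]
orientation: [-0.002, 0.705, 0.709, -0.001]
wrist_force: [0.0, 0.1, -0.8]
finger_gap: 0.0333
grip_force: 34.9
```

```bash
python3 -c "
from h import *
np.set_printoptions(precision=4,suppress=True)
read_camera('side');read_camera('side')
s=get_state();w=read_camera('wrist');save(w,'w5')
for t,z in [('drip_tray',.0),('holder',0)]:
    for r in tip_of(t,w)[:2]: print(t,r['p'],r['point'],at(w,r['point'],z,s))
go(.55,.1,.2,0,s);print(s['finger_gap'])"
```

```text
drip_tray 0.81 [292.0, 44.3] [0.519  0.2177 0.    ]
slide [-4.3, 2.7, -5.8] ang [-0.16, 0.02, 0.28] tcp [0.5473 0.1042 0.1942] yaw 0.28 j [ 0.04  0.3  -0.09  1.18 -0.    1.61] t 6.27
0.033284828420004645
```

View pics/w5.png

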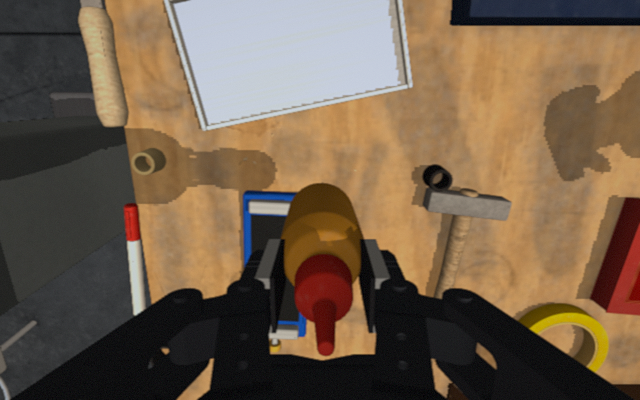

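The tray's near edge runs from (203,129) to (411,87).

```bash
python3 -c "
from h import *
s=get_state();w=read_camera('wrist')
a,b=[at(w,q,.015,s)[:2] for q in [(203,129.5),(411.5,87)]];u=(b-a)/np.linalg.norm(b-a);n=np.array([-u[1],u[0]]);c=(a+b)/2+.055*n
print(a,b,np.linalg.norm(b-a),np.degrees(np.arctan2(u[1],u[0])),c,c+.05*u,c-.05*u)
o=c+.05*u;go(o[0],o[1],.08,0,s)"
```

```text
[0.44026137 0.14329682] [0.62433106 0.17991641] 0.1876769760444089 11.251752144596676 [0.5215646  0.21554948] [0.57060356 0.22530549] [0.47252563 0.20579346]
slide [123.1, 22.9, 115.0] ang [-0.08, 0.02, 0.07] tcp [0.5481 0.1022 0.1951] yaw 0.07 j [ 0.04  0.3  -0.09  1.18 -0.    1.61] t 6.42
```

Emit:
jog_arm([
  {"fingers": 0.7, "slide": [30, 5, 0], "angular": [0, 0, 0]},
  {"fingers": 0.7, "slide": [65, 12, 0], "angular": [0, 0, 0]},
  {"fingers": 0.7, "slide": [98, 18, 0], "angular": [0, 0, 0]},
  {"fingers": 0.7, "slide": [118, 22, 20], "angular": [0, 0, 0]},
  {"fingers": 0.7, "slide": [122, 22, 50], "angular": [0, 0, 0]},
  {"fingers": 0.7, "slide": [122, 22, 80], "angular": [0, 0, 0]},
  {"fingers": 0.7, "slide": [122, 22, 102], "angular": [0, 0, 0]},
  {"fingers": 0.7, "slide": [122, 22, 112], "angular": [0, 0, 0]},
  {"fingers": 0.7, "slide": [122, 22, 115], "angular": [0, 0, 0]},
  {"fingers": 0.7, "slide": [122, 22, 116], "angular": [0, 0, 0]},
])

```text
clock: 7.3
tcp_pos: [0.57, 0.224, 0.0804]
orientation: [-0.0, 0.707, 0.707, -0.0]
wrist_force: [-0.9, -0.7, 3.0]
finger_gap: 0.0327
grip_force: 36.0
```

Emit:
jog_arm([
  {"fingers": 0.7, "slide": [0, 0, 0], "angular": [0, 0, 0]},
  {"fingers": 0.7, "slide": [0, 0, 0], "angular": [0, 0, 0]},
])

```text
clock: 7.47
tcp_pos: [0.571, 0.2247, 0.0808]
orientation: [0.0, 0.707, 0.707, 0.001]
wrist_force: [0.8, 0.5, -0.1]
finger_gap: 0.0328
grip_force: 35.0
```

Emit:
jog_arm([
  {"fingers": 0.7, "slide": [0, 0, 2], "angular": [0, 0, 0]},
  {"fingers": 0.7, "slide": [0, 0, 2], "angular": [0, 0, 0]},
  {"fingers": 0.45, "slide": [0, 0, 2], "angular": [0, 0, 0]},
  {"fingers": 0.3, "slide": [0, 0, 2], "angular": [0, 0, 0]},
  {"fingers": 0, "slide": [0, 0, 2], "angular": [0, 0, 0]},
  {"fingers": 0, "slide": [0, 0, 2], "angular": [0, 0, 0]},
  {"fingers": 0, "slide": [0, 0, 2], "angular": [0, 0, 0]},
  {"fingers": 0, "slide": [0, 0, -20], "angular": [0, 0, 0]},
  {"fingers": 0, "slide": [0, 0, -50], "angular": [0, 0, 0]},
  {"fingers": 0, "slide": [0, 0, -90], "angular": [0, 0, 0]},
])

```text
clock: 8.3
tcp_pos: [0.5679, 0.2248, 0.1678]
orientation: [-0.002, 0.706, 0.708, -0.003]
wrist_force: [1.0, 0.4, 0.5]
finger_gap: 0.0851
grip_force: 0.0
```

```bash
python3 -c "
from h import *
np.set_printoptions(precision=4,suppress=True)
p=read_camera('side')
for r in tip_of('oil_bottle',p)[:2]: print(r['p'],r['point'],at(p,r['point'],.004))
go(.457,-.23,.2,0);print(get_state()['finger_gap'])
c=p['color'][100:250,230:390]; cv2.imwrite('pics/s3.png',cv2.cvtColor(cv2.resize(c,None,fx=4,fy=4,interpolation=cv2.INTER_CUBIC),cv2.COLOR_RGB2BGR))"
```

```text
0.97 [305.1, 172.8] [0.5675 0.2193 0.004 ]
slide [-456.0, -117.6, -25.8] ang [0.61, -0.16, 0.15] tcp [0.5737 0.2264 0.1768] yaw 0.15 j [0.25 0.41 0.02 1.17 0.   1.81] t 8.4
0.08551542424953036
```

View pics/s3.png

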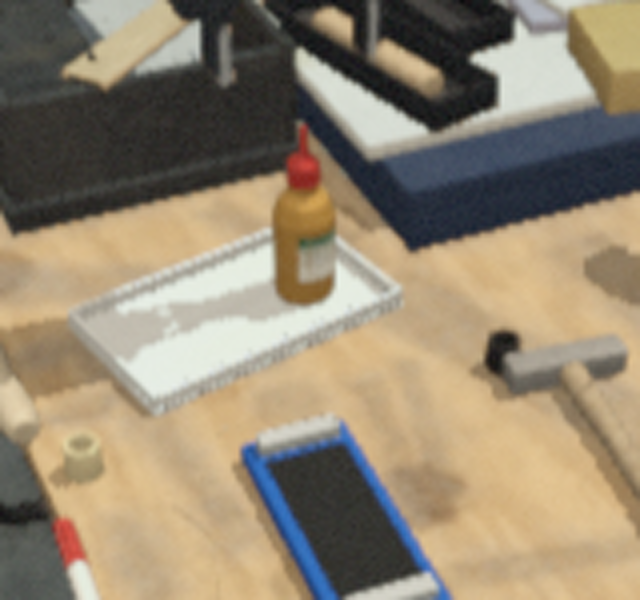

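The oil bottle stands in the tray, with its base at crop (303,300). Next is the fluid bottle.

Emit:
jog_arm([
  {"fingers": 0, "slide": [0, 0, -20], "angular": [0, 0, 0]},
  {"fingers": 0, "slide": [-456, -117, -26], "angular": [0, 0, 0]},
  {"fingers": 0, "slide": [-456, -117, -26], "angular": [0, 0, 0]},
  {"fingers": 0, "slide": [-456, -117, -26], "angular": [0, 0, 0]},
  {"fingers": 0, "slide": [-456, -117, -26], "angular": [0, 0, 0]},
  {"fingers": 0, "slide": [-456, -117, -26], "angular": [0, 0, 0]},
  {"fingers": 0, "slide": [-456, -117, -26], "angular": [0, 0, 0]},
  {"fingers": 0, "slide": [-456, -117, -26], "angular": [0, 0, 0]},
  {"fingers": 0, "slide": [-456, -117, -26], "angular": [0, 0, 0]},
  {"fingers": 0, "slide": [-456, -117, -26], "angular": [0, 0, 0]},
])

```text
clock: 9.23
tcp_pos: [0.4769, -0.1398, 0.1946]
orientation: [0.0, 0.706, 0.708, 0.0]
wrist_force: [1.0, -0.5, -0.1]
finger_gap: 0.0853
grip_force: 0.0
```

Emit:
jog_arm([
  {"fingers": 0, "slide": [0, 0, 0], "angular": [0, 0, 0]},
])

```text
clock: 9.32
tcp_pos: [0.4765, -0.1445, 0.1947]
orientation: [0.001, 0.709, 0.705, -0.001]
wrist_force: [0.3, 0.6, 0.1]
finger_gap: 0.0855
grip_force: 0.0
```

```bash
python3 -c "
from h import *
np.set_printoptions(precision=4,suppress=True)
read_camera('side')
s=get_state();p=read_camera('wrist');save(p,'w6')
for t in ['fluid_bottle','green_stone']:
  for r in tip_of(t,p)[:2]: print(t,r['p'],r['point'],at(p,r['point'],.008,s))
im=p['color'].astype(int)
go(.457,-.23,.07,0,s)"
```

```text
fluid_bottle 0.89 [302.6, 258.7] [ 0.4561 -0.2311  0.008 ]
green_stone 0.97 [358.2, 230.6] [ 0.512  -0.2006  0.008 ]
slide [-88.4, -19.7, 124.6] ang [0.02, 0.03, -0.25] tcp [ 0.477  -0.1417  0.1946] yaw -0.25 j [-0.45  0.18 -0.24  1.14 -0.    1.13] t 9.37
```

View pics/w6.png

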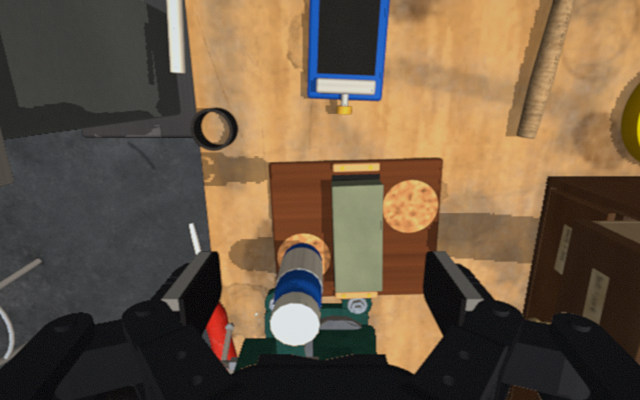

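The fluid bottle is at (299,290), with its base measured at (0.456,-0.231). I'll move over it and descend.

Emit:
jog_arm([
  {"fingers": 0, "slide": [-40, -10, 0], "angular": [0, 0, 0]},
  {"fingers": 0, "slide": [-80, -21, 0], "angular": [0, 0, 0]},
  {"fingers": 0, "slide": [-89, -21, 0], "angular": [0, 0, 0]},
  {"fingers": 0, "slide": [-89, -21, 15], "angular": [0, 0, 0]},
  {"fingers": 0, "slide": [-89, -21, 45], "angular": [0, 0, 0]},
  {"fingers": 0, "slide": [-89, -21, 80], "angular": [0, 0, 0]},
  {"fingers": 0, "slide": [-89, -21, 110], "angular": [0, 0, 0]},
  {"fingers": 0, "slide": [-89, -21, 127], "angular": [0, 0, 0]},
  {"fingers": 0, "slide": [-89, -21, 127], "angular": [0, 0, 0]},
])

```text
clock: 10.27
tcp_pos: [0.4549, -0.2232, 0.0636]
orientation: [-0.004, 0.705, 0.709, -0.0]
wrist_force: [-0.8, 0.5, 0.4]
finger_gap: 0.0856
grip_force: 0.0
```

Emit:
jog_arm([
  {"fingers": 0.7, "slide": [0, 0, 0], "angular": [0, 0, 0]},
  {"fingers": 0.7, "slide": [0, 0, 0], "angular": [0, 0, 0]},
  {"fingers": 0.7, "slide": [0, 0, 0], "angular": [0, 0, 0]},
  {"fingers": 0.7, "slide": [0, 0, 0], "angular": [0, 0, 0]},
  {"fingers": 0.7, "slide": [0, 0, 0], "angular": [0, 0, 0]},
  {"fingers": 0.7, "slide": [0, 0, 0], "angular": [0, 0, 0]},
], squeeze=40)

```text
clock: 10.77
tcp_pos: [0.458, -0.2278, 0.0695]
orientation: [0.002, 0.706, 0.708, 0.0]
wrist_force: [-0.5, 2.0, 6.9]
finger_gap: 0.0388
grip_force: 39.7
```

Emit:
jog_arm([
  {"fingers": 0.7, "slide": [0, 0, -15], "angular": [0, 0, 0]},
  {"fingers": 0.7, "slide": [0, 0, -40], "angular": [0, 0, 0]},
  {"fingers": 0.7, "slide": [0, 0, -70], "angular": [0, 0, 0]},
  {"fingers": 0.7, "slide": [0, 0, -100], "angular": [0, 0, 0]},
  {"fingers": 0.7, "slide": [15, 0, -120], "angular": [0, 0, 0]},
  {"fingers": 0.7, "slide": [45, 2, -120], "angular": [0, 0, 0]},
  {"fingers": 0.7, "slide": [80, 3, -120], "angular": [0, 0, 0]},
  {"fingers": 0.7, "slide": [115, 4, -120], "angular": [0, 0, 0]},
  {"fingers": 0.7, "slide": [150, 5, -120], "angular": [0, 0, 0]},
  {"fingers": 0.7, "slide": [185, 6, -120], "angular": [0, 0, 0]},
])

```text
clock: 11.6
tcp_pos: [0.4623, -0.0408, 0.1884]
orientation: [0.0, 0.707, 0.708, 0.0]
wrist_force: [1.0, -0.0, -1.5]
finger_gap: 0.0388
grip_force: 40.8
```

Emit:
jog_arm([
  {"fingers": 0.7, "slide": [35, 1, 0], "angular": [0, 0, 0]},
  {"fingers": 0.7, "slide": [70, 2, 0], "angular": [0, 0, 0]},
  {"fingers": 0.7, "slide": [105, 3, 0], "angular": [0, 0, 0]},
  {"fingers": 0.7, "slide": [140, 4, 0], "angular": [0, 0, 0]},
  {"fingers": 0.7, "slide": [175, 6, 0], "angular": [0, 0, 0]},
  {"fingers": 0.7, "slide": [205, 7, 0], "angular": [0, 0, 0]},
  {"fingers": 0.7, "slide": [228, 8, 0], "angular": [0, 0, 0]},
  {"fingers": 0.7, "slide": [240, 8, 0], "angular": [0, 0, 0]},
  {"fingers": 0.7, "slide": [240, 8, 0], "angular": [0, 0, 0]},
])

```text
clock: 12.35
tcp_pos: [0.4698, 0.2, 0.1881]
orientation: [-0.0, 0.705, 0.709, 0.001]
wrist_force: [-0.5, 0.1, -1.3]
finger_gap: 0.0386
grip_force: 40.8
```

```bash
python3 -c "
from h import *
np.set_printoptions(precision=4,suppress=True)
read_camera('side');s=get_state();p=read_camera('side')
for t in ['fluid_bottle','oil_bottle']:
  for r in tip_of(t,p)[:1]: print(t,r['p'],r['point'],at(p,r['point'],.004))
go(.472,.204,.0655,0,s);print(s['finger_gap'],s['wrist_force'])"
```

```text
fluid_bottle 0.9 [268.2, 144.3] [0.5242 0.3917 0.004 ]
oil_bottle 0.77 [306.9, 173.4] [0.5709 0.2149 0.004 ]
slide [5.4, 2.2, 122.4] ang [0.02, 0.01, 0.26] tcp [0.4698 0.1986 0.1879] yaw 0.26 j [ 0.24  0.21 -0.22  1.13 -0.    1.81] t 12.4
0.03858969191273214 [-0.008  -0.4752 -2.29  ]
```

Emit:
jog_arm([
  {"fingers": 0.7, "slide": [5, 2, 20], "angular": [0, 0, 0]},
  {"fingers": 0.7, "slide": [5, 2, 50], "angular": [0, 0, 0]},
  {"fingers": 0.7, "slide": [5, 2, 80], "angular": [0, 0, 0]},
  {"fingers": 0.7, "slide": [5, 2, 105], "angular": [0, 0, 0]},
  {"fingers": 0.7, "slide": [5, 2, 116], "angular": [0, 0, 0]},
  {"fingers": 0.7, "slide": [5, 2, 120], "angular": [0, 0, 0]},
  {"fingers": 0.7, "slide": [5, 2, 122], "angular": [0, 0, 0]},
  {"fingers": 0.7, "slide": [5, 2, 122], "angular": [0, 0, 0]},
  {"fingers": 0.7, "slide": [5, 2, 122], "angular": [0, 0, 0]},
])

```text
clock: 13.3
tcp_pos: [0.4728, 0.2023, 0.0666]
orientation: [0.0, 0.707, 0.707, 0.001]
wrist_force: [-0.6, 0.6, -0.8]
finger_gap: 0.0385
grip_force: 40.9
```

Emit:
jog_arm([
  {"fingers": 0.45, "slide": [0, 0, 0], "angular": [0, 0, 0]},
  {"fingers": 0.3, "slide": [0, 0, 0], "angular": [0, 0, 0]},
  {"fingers": 0, "slide": [0, 0, 0], "angular": [0, 0, 0]},
  {"fingers": 0, "slide": [0, 0, 0], "angular": [0, 0, 0]},
  {"fingers": 0, "slide": [0, 0, 0], "angular": [0, 0, 0]},
  {"fingers": 0, "slide": [0, 0, -20], "angular": [0, 0, 0]},
  {"fingers": 0, "slide": [0, 0, -50], "angular": [0, 0, 0]},
  {"fingers": 0, "slide": [0, 0, -90], "angular": [0, 0, 0]},
  {"fingers": 0, "slide": [0, 0, -130], "angular": [0, 0, 0]},
])

```text
clock: 14.05
tcp_pos: [0.4708, 0.2027, 0.1965]
orientation: [-0.001, 0.706, 0.708, -0.001]
wrist_force: [1.4, 0.6, -0.2]
finger_gap: 0.0853
grip_force: 0.0
```

```bash
python3 -c "
from h import *
np.set_printoptions(precision=4,suppress=True)
read_camera('side');s=get_state();p=read_camera('side')
for t in ['fluid_bottle','oil_bottle']:
  for r in tip_of(t,p)[:1]: print(t,r['p'],r['point'],at(p,r['point'],.004))
go(.5105,-.195,.15,2,s);print(s['finger_gap'],s['wrist_force'])
c=p['color'][100:250,230:390]; cv2.imwrite('pics/s4.png',cv2.cvtColor(cv2.resize(c,None,fx=4,fy=4,interpolation=cv2.INTER_CUBIC),cv2.COLOR_RGB2BGR))"
```

```text
fluid_bottle 0.73 [271.9, 185.4] [0.4688 0.2044 0.004 ]
oil_bottle 0.8 [303.8, 171.0] [0.5676 0.2281 0.004 ]
slide [-399.1, 33.8, 54.6] ang [0.61, -0.15, -1.84] tcp [0.475  0.2039 0.2054] yaw 0.16 j [ 0.25  0.21 -0.19  1.17  0.    1.82] t 14.1
0.08528577806419627 [2.7264 1.0146 5.0646]
```

View pics/s4.png

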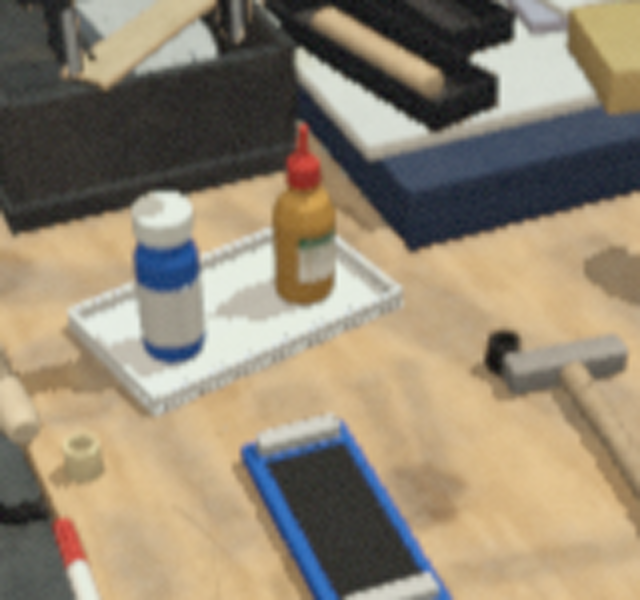

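Both bottles stand in the tray. Now the stone.

Emit:
jog_arm([
  {"fingers": 0, "slide": [-380, 34, 15], "angular": [0, 0, -2]},
  {"fingers": 0, "slide": [-380, 34, 15], "angular": [0, 0, -2]},
  {"fingers": 0, "slide": [-380, 34, 15], "angular": [0, 0, -2]},
  {"fingers": 0, "slide": [-380, 34, 15], "angular": [0, 0, -2]},
  {"fingers": 0, "slide": [-380, 34, 15], "angular": [0, 0, -2]},
  {"fingers": 0, "slide": [-380, 34, 15], "angular": [0, 0, -2]},
  {"fingers": 0, "slide": [-380, 34, 15], "angular": [0, 0, -2]},
  {"fingers": 0, "slide": [-380, 34, 15], "angular": [0, 0, -2]},
  {"fingers": 0, "slide": [-380, 34, 15], "angular": [0, 0, -2]},
  {"fingers": 0, "slide": [-380, 34, 15], "angular": [0, 0, -2]},
])

```text
clock: 15.08
tcp_pos: [0.5065, -0.1826, 0.1785]
orientation: [-0.0, 0.696, 0.718, -0.001]
wrist_force: [-0.1, 0.5, -0.2]
finger_gap: 0.0856
grip_force: 0.0
```

```bash
python3 -c "
from h import *
np.set_printoptions(precision=4,suppress=True)
read_camera('side');read_camera('side')
s=get_state();p=read_camera('wrist');save(p,'w7')
hsv=cv2.cvtColor(p['color'],cv2.COLOR_RGB2HSV)
m=cv2.inRange(hsv,(30,25,60),(75,110,255));n,l,st,ce=cv2.connectedComponentsWithStats(m)
r=tip_of('green_stone',p)[0];print(r,at(p,r['point'],.008,s))
i=1+st[1:,4].argmax();ys,xs=np.nonzero(l==i);print(st[i])
print(cv2.minAreaRect(np.array([at(p,(a,b),.03,s)[:2] for a,b in zip(xs,ys)],np.float32)))
go(.5105,-.2005,.013,2,s)"
```

```text
{'point': [328.7, 205.5], 'p': 0.56} [ 0.5115 -0.2052  0.008 ]
[ 300  145   55  121 6179]
((0.5091861486434937, -0.20048245787620544), (0.04475635662674904, 0.10832854360342026), 1.9448095560073853)
slide [-22.4, 4.5, 165.6] ang [-0.17, -0.11, -0.09] tcp [ 0.5058 -0.1786  0.1786] yaw 1.91 j [-0.49  0.27 -0.17  1.13  0.    1.05] t 15.18
```

View pics/w7.png

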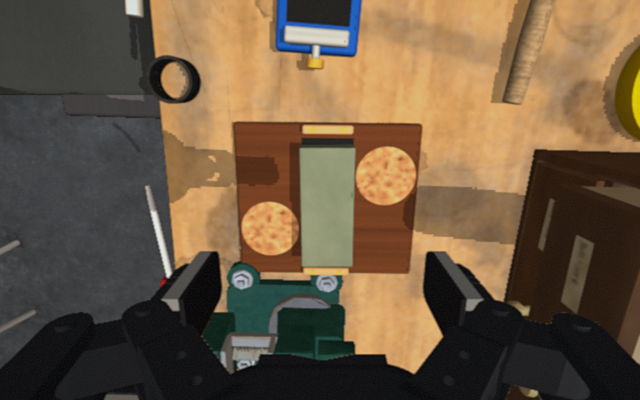

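The stone is at (327,207), yawed 2°, with both corks clear. I'll descend slowly.

Emit:
jog_arm([
  {"fingers": 0, "slide": [-22, 3.5, 20], "angular": [0, 0, 0]},
  {"fingers": 0, "slide": [-22, 3.5, 55], "angular": [0, 0, 0]},
  {"fingers": 0, "slide": [-22, 3.5, 90], "angular": [0, 0, 0]},
  {"fingers": 0, "slide": [-22, 3.5, 115], "angular": [0, 0, 0]},
  {"fingers": 0, "slide": [-22, 3.5, 132], "angular": [0, 0, 0]},
  {"fingers": 0, "slide": [-22, 3.5, 142], "angular": [0, 0, 0]},
  {"fingers": 0, "slide": [-22, 3.5, 149], "angular": [0, 0, 0]},
  {"fingers": 0, "slide": [-22, 3.5, 153], "angular": [0, 0, 0]},
  {"fingers": 0, "slide": [-22, 3.5, 156], "angular": [0, 0, 0]},
  {"fingers": 0, "slide": [-22, 3.5, 156], "angular": [0, 0, 0]},
])

```text
clock: 16.12
tcp_pos: [0.5116, -0.1987, 0.0252]
orientation: [0.0, 0.694, 0.72, 0.0]
wrist_force: [-1.1, -0.1, 0.5]
finger_gap: 0.0852
grip_force: 0.0
```

Emit:
jog_arm([
  {"fingers": 0.3, "slide": [0, 0, 0], "angular": [0, 0, 0]},
  {"fingers": 0.7, "slide": [0, 0, 0], "angular": [0, 0, 0]},
  {"fingers": 0.7, "slide": [0, 0, 0], "angular": [0, 0, 0]},
  {"fingers": 0.7, "slide": [0, 0, 0], "angular": [0, 0, 0]},
  {"fingers": 0.7, "slide": [0, 0, 0], "angular": [0, 0, 0]},
  {"fingers": 0.7, "slide": [0, 0, 0], "angular": [0, 0, 0]},
], squeeze=50)

```text
clock: 16.62
tcp_pos: [0.5116, -0.1993, 0.0256]
orientation: [0.001, 0.694, 0.72, 0.0]
wrist_force: [-0.9, 0.7, 5.7]
finger_gap: 0.0449
grip_force: 52.8
```

Emit:
jog_arm([
  {"fingers": 0.7, "slide": [0, 0, -10], "angular": [0, 0, 0]},
  {"fingers": 0.7, "slide": [0, 0, -30], "angular": [0, 0, 0]},
  {"fingers": 0.7, "slide": [0, 0, -60], "angular": [0, 0, 0]},
  {"fingers": 0.7, "slide": [0, 0, -90], "angular": [0, 0, 0]},
  {"fingers": 0.7, "slide": [20, 0, -120], "angular": [0, 0, 2]},
  {"fingers": 0.7, "slide": [45, 0, -140], "angular": [0, 0, 4]},
  {"fingers": 0.7, "slide": [70, -5, -150], "angular": [0, 0, 4.5]},
  {"fingers": 0.7, "slide": [85, -8, -150], "angular": [0, 0, 4.5]},
  {"fingers": 0.7, "slide": [90, -8, -150], "angular": [0, 0, 4.5]},
  {"fingers": 0.7, "slide": [90, -8, -150], "angular": [0, 0, 4.5]},
])

```text
clock: 17.45
tcp_pos: [0.4988, -0.1079, 0.1739]
orientation: [-0.001, 0.721, 0.693, -0.0]
wrist_force: [-0.2, -0.8, -3.2]
finger_gap: 0.045
grip_force: 52.0
```

```bash
python3 -c "
from h import *
np.set_printoptions(precision=4,suppress=True)
read_camera('side');read_camera('side')
s=get_state();p=read_camera('wrist');save(p,'w8')
hsv=cv2.cvtColor(p['color'],cv2.COLOR_RGB2HSV)
m=cv2.inRange(hsv,(100,120,60),(130,255,255));n,l,st,ce=cv2.connectedComponentsWithStats(m)
r=tip_of('holder',p);print(r,r and at(p,r[0]['point'],.0,s))
i=1+st[1:,4].argmax();ys,xs=np.nonzero(l==i);print(st[i])
print(cv2.minAreaRect(np.array([at(p,(a,b),.014,s)[:2] for a,b in zip(xs,ys)],np.float32)))
go(.497,0,.032,-2.8,s);print(s['finger_gap'],s['wrist_force'])"
```

```text
[{'point': [315.4, 43.4], 'p': 0.74}] [0.4973 0.0024 0.    ]
[ 276    0   84  140 3180]
((0.49817389249801636, -0.02152238041162491), (0.10490605235099792, 0.06428389996290207), 87.55622100830078)
slide [109.2, -6.6, 141.6] ang [-0.1, -0.01, 0.46] tcp [ 0.4993 -0.1094  0.1736] yaw -2.34 j [-0.37  0.22 -0.24  1.1  -0.    1.24] t 17.55
0.04465615630736852 [ 0.0258  0.071  -2.6335]
```

View pics/w8.png

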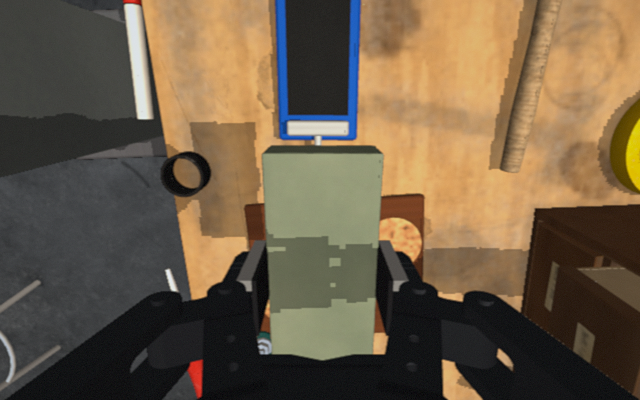

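The stone is held level. The holder's near end is at (318,135), and the centre estimates agree on about (0.498, 0.003) with a yaw of -2.6°.

Emit:
jog_arm([
  {"fingers": 0.7, "slide": [25, -2, 0], "angular": [0, 0, 0]},
  {"fingers": 0.7, "slide": [55, -3, 0], "angular": [0, 0, 0.3]},
  {"fingers": 0.7, "slide": [85, -5, 10], "angular": [0, 0, 0.3]},
  {"fingers": 0.7, "slide": [106, -6, 30], "angular": [0, 0, 0.3]},
  {"fingers": 0.7, "slide": [113, -6, 55], "angular": [0, 0, 0.3]},
  {"fingers": 0.7, "slide": [113, -6, 80], "angular": [0, 0, 0.3]},
  {"fingers": 0.7, "slide": [113, -6, 100], "angular": [0, 0, 0.3]},
  {"fingers": 0.7, "slide": [113, -6, 112], "angular": [0, 0, 0.3]},
  {"fingers": 0.7, "slide": [113, -6, 116], "angular": [0, 0, 0.3]},
  {"fingers": 0.7, "slide": [113, -6, 116], "angular": [0, 0, 0.3]},
])

```text
clock: 18.48
tcp_pos: [0.4975, 0.0034, 0.0572]
orientation: [-0.001, 0.724, 0.69, -0.001]
wrist_force: [0.6, -0.4, -2.0]
finger_gap: 0.045
grip_force: 51.9
```

```bash
python3 -c "
from h import *
np.set_printoptions(precision=4,suppress=True)
s=get_state();w=read_camera('wrist');p=read_camera('side')
go(.498,.004,.032,-2.6,s)
a=cv2.resize(p['color'][180:280,260:380],None,fx=4,fy=4,interpolation=cv2.INTER_CUBIC)
b=cv2.resize(w['color'][0:400,150:500],None,fx=.85,fy=1)
cv2.imwrite('pics/s5.png',cv2.cvtColor(np.hstack([a,b]),cv2.COLOR_RGB2BGR))"
```

```text
slide [0.6, 0.6, 25.2] ang [-0.19, -0.02, -0.12] tcp [0.4975 0.0034 0.0572] yaw -2.72 j [-0.15  0.31 -0.45  0.82 -0.    1.46] t 18.48
```

View pics/s5.png

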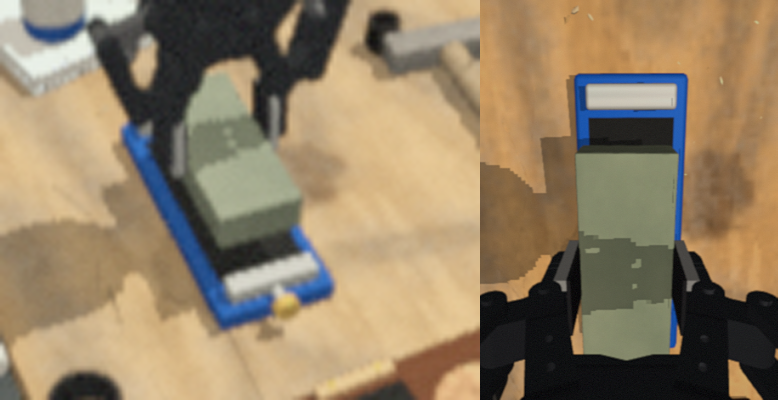

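The stone hovers over the deck between the stops. In the wrist view (right half) the holder's far edge is at row 74, and its centre is about 5 px right of the stone's. I'll work out the offset.

```bash
python3 -c "
from h import *
np.set_printoptions(precision=4,suppress=True)
read_camera('side');s=get_state();w=read_camera('wrist')
hsv=cv2.cvtColor(w['color'],cv2.COLOR_RGB2HSV);m=cv2.inRange(hsv,(100,120,60),(130,255,255))
ys,xs=np.nonzero(m[60:84,240:420]);print(xs.min()+240,xs.max()+240,ys.min()+60)
f=at(w,((xs.min()+xs.max())/2+240,ys.min()+60),.014,s);a=np.radians(-2.6);print('center',f[:2]-.08*np.array([-np.sin(a),np.cos(a)]))
g=cv2.inRange(hsv,(30,25,60),(75,110,255));e=np.nonzero(g[170,240:420])[0]+240;r=np.nonzero(g[:,(e[0]+e[-1])//2])[0][0]
b=at(w,((e[0]+e[-1])/2,r),s['tcp_pos'][2]+.0044,s);print('stone',e[[0,-1]],r,b[:2]-.054*np.array([-np.sin(a),np.cos(a)]),s['tcp_pos'])"
```

```text
258 387 74
center [0.4989 0.0043]
stone [263 381] 152 [0.4983 0.0002] [0.4994 0.0034 0.0595]
```

Emit:
jog_arm([
  {"fingers": 0.7, "slide": [3, 0.5, 8], "angular": [0, 0, 0]},
  {"fingers": 0.7, "slide": [3, 0.5, 16], "angular": [0, 0, 0]},
  {"fingers": 0.7, "slide": [3, 0.5, 22], "angular": [0, 0, 0]},
  {"fingers": 0.7, "slide": [3, 0.5, 25], "angular": [0, 0, 0]},
  {"fingers": 0.7, "slide": [3, 0.5, 26], "angular": [0, 0, 0]},
  {"fingers": 0.7, "slide": [3, 0.5, 27], "angular": [0, 0, 0]},
  {"fingers": 0.7, "slide": [3, 0.5, 27], "angular": [0, 0, 0]},
  {"fingers": 0.7, "slide": [3, 0.5, 27], "angular": [0, 0, 0]},
])

```text
clock: 19.35
tcp_pos: [0.4994, 0.0069, 0.0319]
orientation: [0.0, 0.723, 0.691, 0.0]
wrist_force: [0.7, 0.7, -2.5]
finger_gap: 0.0451
grip_force: 51.9
```

Emit:
jog_arm([
  {"fingers": 0.7, "slide": [0, 0, 1], "angular": [0, 0, 0]},
  {"fingers": 0.7, "slide": [0, 0, 1.5], "angular": [0, 0, 0]},
  {"fingers": 0.7, "slide": [0, 0, 1.5], "angular": [0, 0, 0]},
  {"fingers": 0.7, "slide": [0, 0, 1.5], "angular": [0, 0, 0]},
])

```text
clock: 19.68
tcp_pos: [0.4996, 0.0068, 0.0316]
orientation: [0.001, 0.723, 0.691, 0.0]
wrist_force: [-3.9, 0.0, 9.0]
finger_gap: 0.0453
grip_force: 53.3
```

Contact is made, so I'll release and rise.

Emit:
jog_arm([
  {"fingers": 0.4, "slide": [0, 0, -0.5], "angular": [0, 0, 0]},
  {"fingers": 0.2, "slide": [0, 0, -1], "angular": [0, 0, 0]},
  {"fingers": 0, "slide": [0, 0, -1], "angular": [0, 0, 0]},
  {"fingers": 0, "slide": [0, 0, -1], "angular": [0, 0, 0]},
  {"fingers": 0, "slide": [0, 0, -1], "angular": [0, 0, 0]},
  {"fingers": 0, "slide": [0, 0, -25], "angular": [0, 0, 0]},
  {"fingers": 0, "slide": [0, 0, -60], "angular": [0, 0, 0]},
  {"fingers": 0, "slide": [0, 0, -100], "angular": [0, 0, 0]},
  {"fingers": 0, "slide": [0, 0, -140], "angular": [0, 0, 0]},
  {"fingers": 0, "slide": [0, 0, -170], "angular": [0, 0, 0]},
])

```text
clock: 20.52
tcp_pos: [0.4996, 0.0068, 0.2034]
orientation: [0.001, 0.723, 0.69, 0.001]
wrist_force: [0.9, 0.4, 0.6]
finger_gap: 0.0853
grip_force: 0.0
```

```bash
python3 -c "
from h import *
np.set_printoptions(precision=4,suppress=True)
read_camera('side');read_camera('side');s=get_state();w=read_camera('wrist')
hsv=cv2.cvtColor(w['color'],cv2.COLOR_RGB2HSV)
def big(lo,hi,z):
    n,l,st,ce=cv2.connectedComponentsWithStats(cv2.inRange(hsv,lo,hi));i=1+st[1:,4].argmax();ys,xs=np.nonzero(l==i);print(st[i],cv2.minAreaRect(np.array([at(w,(a,b),z,s)[:2] for a,b in zip(xs,ys)],np.float32)))
big((30,25,60),(75,110,255),.036);big((100,120,60),(130,255,255),.014)
go(.4725,.2025,.2,0,s)"
```

```text
[ 291  119   53  118 5878] ((0.49872151017189026, 0.0033819153904914856), (0.1084698811173439, 0.04529397562146187), 87.30782318115234)
[ 282   87   71  161 2728] ((0.49915972352027893, 0.005974955856800079), (0.15666233003139496, 0.0641031339764595), 87.49784851074219)
slide [194.5, -39.1, 5.4] ang [0.6, 0.07, -2.65] tcp [0.5025 0.0064 0.2059] yaw -2.65 j [-0.15  0.18 -0.22  1.16  0.    1.47] t 20.62
```

The stone lies within 3 mm of the holder's middle. I'll fetch the fluid bottle.

Emit:
jog_arm([
  {"fingers": 0, "slide": [40, -8, 0], "angular": [0, 0, -2.6]},
  {"fingers": 0, "slide": [80, -16, 0], "angular": [0, 0, -2.6]},
  {"fingers": 0, "slide": [120, -24, 0], "angular": [0, 0, -2.6]},
  {"fingers": 0, "slide": [155, -32, 0], "angular": [0, 0, -2.6]},
  {"fingers": 0, "slide": [182, -38, 0], "angular": [0, 0, -2.6]},
  {"fingers": 0, "slide": [195, -39, 0], "angular": [0, 0, -2.6]},
  {"fingers": 0, "slide": [195, -39, 0], "angular": [0, 0, -2.6]},
  {"fingers": 0, "slide": [195, -39, 0], "angular": [0, 0, -2.6]},
])

```text
clock: 21.33
tcp_pos: [0.4681, 0.2038, 0.1986]
orientation: [-0.001, 0.707, 0.707, -0.001]
wrist_force: [0.2, 0.8, 0.0]
finger_gap: 0.0854
grip_force: 0.0
```

```bash
python3 -c "
from h import *
read_camera('side');go(.4730,.2025,.066,0)"
```

```text
slide [-0.5, 4.9, 132.8] ang [-0.13, 0.05, -0.03] tcp [0.4684 0.2031 0.1988] yaw -0.03 j [ 0.25  0.21 -0.2   1.16 -0.    1.82] t 21.38
```

Emit:
jog_arm([
  {"fingers": 0, "slide": [0, 5, 30], "angular": [0, 0, 0]},
  {"fingers": 0, "slide": [0, 5, 65], "angular": [0, 0, 0]},
  {"fingers": 0, "slide": [0, 5, 100], "angular": [0, 0, 0]},
  {"fingers": 0, "slide": [0, 5, 122], "angular": [0, 0, 0]},
  {"fingers": 0, "slide": [0, 5, 132], "angular": [0, 0, 0]},
  {"fingers": 0, "slide": [0, 5, 132], "angular": [0, 0, 0]},
  {"fingers": 0, "slide": [0, 5, 132], "angular": [0, 0, 0]},
  {"fingers": 0, "slide": [0, 5, 132], "angular": [0, 0, 0]},
])

```text
clock: 22.05
tcp_pos: [0.4756, 0.2034, 0.0698]
orientation: [0.001, 0.708, 0.706, 0.001]
wrist_force: [0.7, -0.2, 0.8]
finger_gap: 0.0853
grip_force: 0.0
```

Emit:
jog_arm([
  {"fingers": 0.7, "slide": [0, 0, 0], "angular": [0, 0, 0]},
  {"fingers": 0.7, "slide": [0, 0, 0], "angular": [0, 0, 0]},
  {"fingers": 0.7, "slide": [0, 0, 0], "angular": [0, 0, 0]},
  {"fingers": 0.7, "slide": [0, 0, 0], "angular": [0, 0, 0]},
  {"fingers": 0.7, "slide": [0, 0, 0], "angular": [0, 0, 0]},
  {"fingers": 0.7, "slide": [0, 0, 0], "angular": [0, 0, 0]},
], squeeze=40)

```text
clock: 22.55
tcp_pos: [0.4743, 0.2038, 0.0692]
orientation: [0.0, 0.707, 0.707, 0.001]
wrist_force: [-1.7, -0.1, 5.1]
finger_gap: 0.0385
grip_force: 39.0
```

Emit:
jog_arm([
  {"fingers": 0.7, "slide": [0, 0, -15], "angular": [0, 0, 0]},
  {"fingers": 0.7, "slide": [0, 0, -40], "angular": [0, 0, 0]},
  {"fingers": 0.7, "slide": [0, 0, -70], "angular": [0, 0, 0]},
  {"fingers": 0.7, "slide": [0, 0, -100], "angular": [0, 0, 0]},
  {"fingers": 0.7, "slide": [-15, 0, -120], "angular": [0, 0, 0]},
  {"fingers": 0.7, "slide": [-45, -2, -120], "angular": [0, 0, 0]},
  {"fingers": 0.7, "slide": [-80, -3, -120], "angular": [0, 0, 0]},
  {"fingers": 0.7, "slide": [-115, -4, -120], "angular": [0, 0, 0]},
  {"fingers": 0.7, "slide": [-150, -5, -120], "angular": [0, 0, 0]},
  {"fingers": 0.7, "slide": [-185, -6, -120], "angular": [0, 0, 0]},
])

```text
clock: 23.38
tcp_pos: [0.4674, 0.0173, 0.1883]
orientation: [0.0, 0.707, 0.707, 0.0]
wrist_force: [-0.3, 0.5, -2.3]
finger_gap: 0.0388
grip_force: 40.5
```

Emit:
jog_arm([
  {"fingers": 0.7, "slide": [-35, -2, 0], "angular": [0, 0, 0]},
  {"fingers": 0.7, "slide": [-70, -4, 0], "angular": [0, 0, 0]},
  {"fingers": 0.7, "slide": [-105, -6, 0], "angular": [0, 0, 0]},
  {"fingers": 0.7, "slide": [-140, -7, 0], "angular": [0, 0, 0]},
  {"fingers": 0.7, "slide": [-175, -8, 0], "angular": [0, 0, 0]},
  {"fingers": 0.7, "slide": [-205, -9, 0], "angular": [0, 0, 0]},
  {"fingers": 0.7, "slide": [-230, -10, 0], "angular": [0, 0, 0]},
  {"fingers": 0.7, "slide": [-245, -10, 0], "angular": [0, 0, 0]},
  {"fingers": 0.7, "slide": [-245, -10, 0], "angular": [0, 0, 0]},
  {"fingers": 0.7, "slide": [-245, -10, 0], "angular": [0, 0, 0]},
])

```text
clock: 24.22
tcp_pos: [0.4575, -0.2265, 0.1879]
orientation: [-0.001, 0.708, 0.706, 0.0]
wrist_force: [-1.1, -0.3, -2.0]
finger_gap: 0.0384
grip_force: 40.5
```

```bash
python3 -c "
from h import *
read_camera('side');go(.458,-.2266,.0735,0);s=get_state();print(s['finger_gap'],s['wrist_force'])"
```

```text
slide [-1.1, 0.7, 114.4] ang [-0.05, -0.08, -0.06] tcp [ 0.4574 -0.2257  0.1879] yaw -0.06 j [-0.62  0.21 -0.22  1.14  0.    0.96] t 24.27
0.03847850608717165 [ 0.26354492 -0.67474043 -1.75097877]
```

Emit:
jog_arm([
  {"fingers": 0.7, "slide": [-1, 0, 20], "angular": [0, 0, 0]},
  {"fingers": 0.7, "slide": [-1, 0, 50], "angular": [0, 0, 0]},
  {"fingers": 0.7, "slide": [-1, 0, 80], "angular": [0, 0, 0]},
  {"fingers": 0.7, "slide": [-1, 0, 100], "angular": [0, 0, 0]},
  {"fingers": 0.7, "slide": [-1, 0, 109], "angular": [0, 0, 0]},
  {"fingers": 0.7, "slide": [-1, 0, 112], "angular": [0, 0, 0]},
  {"fingers": 0.7, "slide": [-1, 0, 114], "angular": [0, 0, 0]},
  {"fingers": 0.7, "slide": [-1, 0, 114], "angular": [0, 0, 0]},
  {"fingers": 0.7, "slide": [-1, 0, 114], "angular": [0, 0, 0]},
])

```text
clock: 25.02
tcp_pos: [0.4588, -0.2278, 0.0756]
orientation: [0.001, 0.707, 0.707, 0.0]
wrist_force: [0.4, 0.5, -1.5]
finger_gap: 0.0385
grip_force: 40.5
```

Still hanging about 2 mm up, so I'll lower it and release.

Emit:
jog_arm([
  {"fingers": 0.7, "slide": [0, 0, 1.5], "angular": [0, 0, 0]},
  {"fingers": 0.7, "slide": [0, 0, 2], "angular": [0, 0, 0]},
  {"fingers": 0.7, "slide": [0, 0, 2], "angular": [0, 0, 0]},
  {"fingers": 0.45, "slide": [0, 0, 2], "angular": [0, 0, 0]},
  {"fingers": 0.3, "slide": [0, 0, 2], "angular": [0, 0, 0]},
  {"fingers": 0, "slide": [0, 0, 2], "angular": [0, 0, 0]},
  {"fingers": 0, "slide": [0, 0, 2], "angular": [0, 0, 0]},
  {"fingers": 0, "slide": [0, 0, 2], "angular": [0, 0, 0]},
  {"fingers": 0, "slide": [0, 0, -25], "angular": [0, 0, 0]},
  {"fingers": 0, "slide": [0, 0, -60], "angular": [0, 0, 0]},
])

```text
clock: 25.85
tcp_pos: [0.4554, -0.2259, 0.1319]
orientation: [-0.004, 0.708, 0.707, -0.001]
wrist_force: [0.6, -0.7, 0.0]
finger_gap: 0.0856
grip_force: 0.0
```

Emit:
jog_arm([
  {"fingers": 0, "slide": [0, 0, -40], "angular": [0, 0, 0]},
  {"fingers": 0, "slide": [0, 0, -75], "angular": [0, 0, 0]},
  {"fingers": 0, "slide": [30, 8, -75], "angular": [0, 0, 0]},
  {"fingers": 0, "slide": [70, 18, -75], "angular": [0, 0, 0]},
  {"fingers": 0, "slide": [110, 28, -75], "angular": [0, 0, 0]},
  {"fingers": 0, "slide": [150, 38, -75], "angular": [0, 0, 0]},
  {"fingers": 0, "slide": [190, 48, -75], "angular": [0, 0, 0]},
  {"fingers": 0, "slide": [230, 58, -75], "angular": [0, 0, 0]},
  {"fingers": 0, "slide": [265, 66, -75], "angular": [0, 0, 0]},
])

```text
clock: 26.6
tcp_pos: [0.5242, 0.0399, 0.2093]
orientation: [0.0, 0.707, 0.707, 0.0]
wrist_force: [1.2, -0.6, 0.4]
finger_gap: 0.0856
grip_force: 0.0
```

```bash
python3 -c "
from h import *
np.set_printoptions(precision=4,suppress=True)
p=read_camera('side')
for t,z in [('fluid_bottle',.008),('oil_bottle',.004),('green_stone',.014)]:
  for r in tip_of(t,p)[:1]: print(t,r['p'],r['point'],at(p,r['point'],z))
go(.571,.2247,.2,0)"
```

```text
fluid_bottle 0.6 [345.6, 322.9] [ 0.4541 -0.2275  0.008 ]
oil_bottle 0.83 [306.5, 172.7] [0.5711 0.2182 0.004 ]
green_stone 0.81 [314.1, 228.6] [0.4985 0.008  0.014 ]
slide [186.0, 47.5, 9.0] ang [-0.03, 0.01, 0.1] tcp [0.5239 0.0386 0.209 ] yaw 0.1 j [-0.08  0.23 -0.15  1.19 -0.    1.49] t 26.8
```

The fluid bottle is back within about 1 mm of its starting pixel. Now the oil bottle.

Emit:
jog_arm([
  {"fingers": 0, "slide": [38, 10, 0], "angular": [0, 0, 0]},
  {"fingers": 0, "slide": [78, 20, 0], "angular": [0, 0, 0]},
  {"fingers": 0, "slide": [118, 30, 0], "angular": [0, 0, 0]},
  {"fingers": 0, "slide": [152, 39, 0], "angular": [0, 0, 0]},
  {"fingers": 0, "slide": [178, 45, 0], "angular": [0, 0, 0]},
  {"fingers": 0, "slide": [186, 47, 0], "angular": [0, 0, 0]},
  {"fingers": 0, "slide": [186, 47, 0], "angular": [0, 0, 0]},
  {"fingers": 0, "slide": [186, 47, 0], "angular": [0, 0, 0]},
])

```text
clock: 27.47
tcp_pos: [0.5711, 0.222, 0.2088]
orientation: [-0.0, 0.708, 0.706, -0.001]
wrist_force: [-0.0, 1.0, 0.4]
finger_gap: 0.0854
grip_force: 0.0
```

```bash
python3 -c "
from h import *
read_camera('side');go(.571,.2247,.079,0)"
```

```text
slide [3.3, 0.0, 130.0] ang [-0.05, 0.05, -0.16] tcp [0.5711 0.2215 0.209 ] yaw -0.16 j [ 0.24  0.4   0.09  1.26 -0.    1.81] t 27.52
```

Emit:
jog_arm([
  {"fingers": 0, "slide": [3, 0, 25], "angular": [0, 0, 0]},
  {"fingers": 0, "slide": [3, 0, 60], "angular": [0, 0, 0]},
  {"fingers": 0, "slide": [3, 0, 95], "angular": [0, 0, 0]},
  {"fingers": 0, "slide": [3, 0, 117], "angular": [0, 0, 0]},
  {"fingers": 0, "slide": [3, 0, 126], "angular": [0, 0, 0]},
  {"fingers": 0, "slide": [3, 0, 129], "angular": [0, 0, 0]},
  {"fingers": 0, "slide": [3, 0, 129], "angular": [0, 0, 0]},
  {"fingers": 0, "slide": [3, 0, 129], "angular": [0, 0, 0]},
])

```text
clock: 28.18
tcp_pos: [0.5725, 0.226, 0.0821]
orientation: [0.001, 0.708, 0.706, 0.001]
wrist_force: [0.4, 0.2, 0.6]
finger_gap: 0.0854
grip_force: 0.0
```

Emit:
jog_arm([
  {"fingers": 0.7, "slide": [0, 0, 0], "angular": [0, 0, 0]},
  {"fingers": 0.7, "slide": [0, 0, 0], "angular": [0, 0, 0]},
  {"fingers": 0.7, "slide": [0, 0, 0], "angular": [0, 0, 0]},
  {"fingers": 0.7, "slide": [0, 0, 0], "angular": [0, 0, 0]},
  {"fingers": 0.7, "slide": [0, 0, 0], "angular": [0, 0, 0]},
  {"fingers": 0.7, "slide": [0, 0, 0], "angular": [0, 0, 0]},
], squeeze=40)

```text
clock: 28.68
tcp_pos: [0.5715, 0.2266, 0.0811]
orientation: [0.0, 0.707, 0.707, 0.001]
wrist_force: [-0.9, -0.2, 5.5]
finger_gap: 0.0308
grip_force: 36.0
```

The grip is a bit high (gap 31 mm), so I'll regrip 5 mm lower.

Emit:
jog_arm([
  {"fingers": 0.4, "slide": [0, 0, 0], "angular": [0, 0, 0]},
  {"fingers": 0.2, "slide": [0, 0, 0], "angular": [0, 0, 0]},
  {"fingers": 0.2, "slide": [-1, 0, 3], "angular": [0, 0, 0]},
  {"fingers": 0.2, "slide": [-1, 0, 5], "angular": [0, 0, 0]},
  {"fingers": 0.2, "slide": [-1, 0, 5], "angular": [0, 0, 0]},
  {"fingers": 0.7, "slide": [-1, 0, 5], "angular": [0, 0, 0]},
  {"fingers": 0.7, "slide": [-1, 0, 5], "angular": [0, 0, 0]},
  {"fingers": 0.7, "slide": [-1, 0, 5], "angular": [0, 0, 0]},
  {"fingers": 0.7, "slide": [-1, 0, 5], "angular": [0, 0, 0]},
  {"fingers": 0.7, "slide": [-1, 0, 5], "angular": [0, 0, 0]},
])

```text
clock: 29.52
tcp_pos: [0.5714, 0.2254, 0.0756]
orientation: [0.0, 0.707, 0.707, 0.0]
wrist_force: [-0.2, -1.2, 3.9]
finger_gap: 0.0362
grip_force: 39.3
```

Emit:
jog_arm([
  {"fingers": 0.7, "slide": [0, 0, -15], "angular": [0, 0, 0]},
  {"fingers": 0.7, "slide": [0, 0, -40], "angular": [0, 0, 0]},
  {"fingers": 0.7, "slide": [0, 0, -70], "angular": [0, 0, 0]},
  {"fingers": 0.7, "slide": [0, 0, -100], "angular": [0, 0, 0]},
  {"fingers": 0.7, "slide": [-15, 0, -120], "angular": [0, 0, 0]},
  {"fingers": 0.7, "slide": [-45, -1, -120], "angular": [0, 0, 0]},
  {"fingers": 0.7, "slide": [-80, -1, -120], "angular": [0, 0, 0]},
  {"fingers": 0.7, "slide": [-115, -2, -120], "angular": [0, 0, 0]},
  {"fingers": 0.7, "slide": [-150, -2, -120], "angular": [0, 0, 0]},
  {"fingers": 0.7, "slide": [-185, -3, -120], "angular": [0, 0, 0]},
])

```text
clock: 30.35
tcp_pos: [0.5676, 0.0391, 0.1951]
orientation: [-0.0, 0.707, 0.707, 0.0]
wrist_force: [0.8, 1.3, -0.9]
finger_gap: 0.0356
grip_force: 39.4
```

Emit:
jog_arm([
  {"fingers": 0.7, "slide": [-35, -1, 0], "angular": [0, 0, 0]},
  {"fingers": 0.7, "slide": [-70, -1, 0], "angular": [0, 0, 0]},
  {"fingers": 0.7, "slide": [-105, -2, 0], "angular": [0, 0, 0]},
  {"fingers": 0.7, "slide": [-140, -3, 0], "angular": [0, 0, 0]},
  {"fingers": 0.7, "slide": [-170, -3, 0], "angular": [0, 0, 0]},
  {"fingers": 0.7, "slide": [-195, -4, 0], "angular": [0, 0, 0]},
  {"fingers": 0.7, "slide": [-212, -4, 0], "angular": [0, 0, 0]},
  {"fingers": 0.7, "slide": [-217, -4, 0], "angular": [0, 0, 0]},
  {"fingers": 0.7, "slide": [-217, -4, 0], "angular": [0, 0, 0]},
  {"fingers": 0.7, "slide": [-217, -4, 0], "angular": [0, 0, 0]},
])

```text
clock: 31.18
tcp_pos: [0.5635, -0.1761, 0.1949]
orientation: [-0.001, 0.708, 0.707, 0.0]
wrist_force: [-0.3, 0.5, -0.8]
finger_gap: 0.0355
grip_force: 39.3
```

```bash
python3 -c "
from h import *
read_camera('side');go(.564,-.1766,.0796,0);s=get_state();print(s['finger_gap'],s['wrist_force'])"
```

```text
slide [-1.2, 0.5, 115.4] ang [-0.03, -0.05, -0.02] tcp [ 0.5636 -0.1755  0.195 ] yaw -0.02 j [-0.44  0.36 -0.    1.21  0.    1.13] t 31.23
0.036060452379229654 [ 0.00760536  0.28812063 -0.7734278 ]
```

Emit:
jog_arm([
  {"fingers": 0.7, "slide": [-1, 0.5, 20], "angular": [0, 0, 0]},
  {"fingers": 0.7, "slide": [-1, 0.5, 50], "angular": [0, 0, 0]},
  {"fingers": 0.7, "slide": [-1, 0.5, 80], "angular": [0, 0, 0]},
  {"fingers": 0.7, "slide": [-1, 0.5, 100], "angular": [0, 0, 0]},
  {"fingers": 0.7, "slide": [-1, 0.5, 110], "angular": [0, 0, 0]},
  {"fingers": 0.7, "slide": [-1, 0.5, 113], "angular": [0, 0, 0]},
  {"fingers": 0.7, "slide": [-1, 0.5, 115], "angular": [0, 0, 0]},
  {"fingers": 0.7, "slide": [-1, 0.5, 115], "angular": [0, 0, 0]},
  {"fingers": 0.7, "slide": [-1, 0.5, 115], "angular": [0, 0, 0]},
])

```text
clock: 31.98
tcp_pos: [0.5654, -0.1778, 0.0818]
orientation: [0.001, 0.707, 0.707, 0.001]
wrist_force: [0.5, 0.7, -1.7]
finger_gap: 0.0356
grip_force: 39.4
```

Emit:
jog_arm([
  {"fingers": 0.7, "slide": [0, 0, 1.5], "angular": [0, 0, 0]},
  {"fingers": 0.7, "slide": [0, 0, 2], "angular": [0, 0, 0]},
  {"fingers": 0.7, "slide": [0, 0, 2], "angular": [0, 0, 0]},
  {"fingers": 0.45, "slide": [0, 0, 2], "angular": [0, 0, 0]},
  {"fingers": 0.3, "slide": [0, 0, 2], "angular": [0, 0, 0]},
  {"fingers": 0, "slide": [0, 0, 2], "angular": [0, 0, 0]},
  {"fingers": 0, "slide": [0, 0, 2], "angular": [0, 0, 0]},
  {"fingers": 0, "slide": [0, 0, 2], "angular": [0, 0, 0]},
  {"fingers": 0, "slide": [0, 0, -25], "angular": [0, 0, 0]},
  {"fingers": 0, "slide": [0, 0, -60], "angular": [0, 0, 0]},
])

```text
clock: 32.82
tcp_pos: [0.5617, -0.1764, 0.1373]
orientation: [-0.004, 0.707, 0.707, -0.001]
wrist_force: [0.7, -0.2, -0.2]
finger_gap: 0.0855
grip_force: 0.0
```

Emit:
jog_arm([
  {"fingers": 0, "slide": [0, 0, -35], "angular": [0, 0, 0]},
  {"fingers": 0, "slide": [0, 0, -70], "angular": [0, 0, 0]},
  {"fingers": 0, "slide": [25, 0, -80], "angular": [0, 0, 0]},
  {"fingers": 0, "slide": [60, 0, -80], "angular": [0, 0, 0]},
  {"fingers": 0, "slide": [85, 0, -80], "angular": [0, 0, 0]},
  {"fingers": 0, "slide": [95, 0, -80], "angular": [0, 0, 0]},
  {"fingers": 0, "slide": [95, 0, -80], "angular": [0, 0, 0]},
  {"fingers": 0, "slide": [95, 0, -80], "angular": [0, 0, 0]},
])

```text
clock: 33.48
tcp_pos: [0.5644, -0.0826, 0.2201]
orientation: [0.0, 0.707, 0.707, -0.0]
wrist_force: [-0.6, 0.7, -0.2]
finger_gap: 0.0853
grip_force: 0.0
```

```bash
python3 -c "
from h import *
np.set_printoptions(precision=4,suppress=True)
p=read_camera('side')
for t,z in [('fluid_bottle',.008),('oil_bottle',.008),('green_stone',.014)]:
  for r in tip_of(t,p)[:1]: print(t,r['p'],r['point'],at(p,r['point'],z))
c=p['color'][190:390,240:440]; cv2.imwrite('pics/s6.png',cv2.cvtColor(cv2.resize(c,None,fx=3,fy=3,interpolation=cv2.INTER_CUBIC),cv2.COLOR_RGB2BGR))
s=get_state();print(s['clock'],s['tcp_pos'])"
```

```text
fluid_bottle 0.78 [348.0, 321.7] [ 0.4591 -0.2271  0.008 ]
oil_bottle 0.78 [388.8, 282.7] [ 0.5726 -0.1838  0.008 ]
green_stone 0.76 [317.0, 228.3] [0.5048 0.0062 0.014 ]
33.6833 [ 0.5644 -0.0838  0.2199]
```

View pics/s6.png

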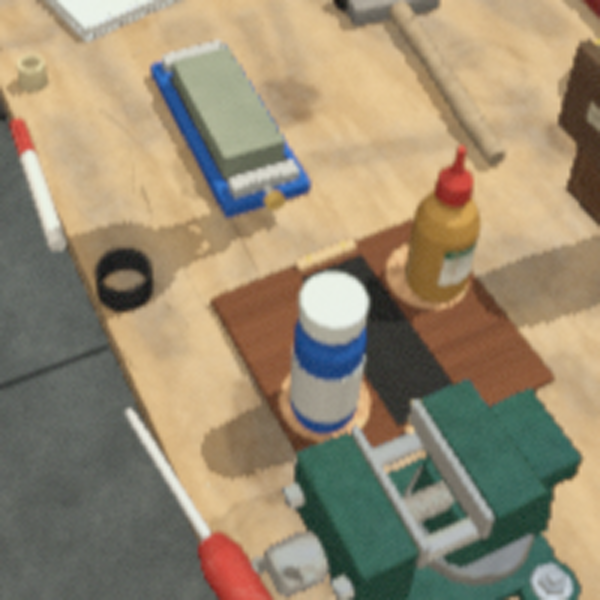

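The stone is in the holder and both bottles are upright, but the oil bottle looks displaced on its cork. I'll compare its pixels precisely with the start picture.

```bash
python3 -c "
from h import *
np.set_printoptions(precision=4,suppress=True)
p=read_camera('side');new=p['color'];old=cv2.cvtColor(cv2.imread('pics/side0.png'),cv2.COLOR_BGR2RGB)
def find(box,up=4):
    x0,x1,y0,y1=box
    t=cv2.resize(old[y0:y1,x0:x1],None,fx=up,fy=up,interpolation=cv2.INTER_CUBIC);w=cv2.resize(new[y0-15:y1+15,x0-15:x1+15],None,fx=up,fy=up,interpolation=cv2.INTER_CUBIC)
    r=cv2.matchTemplate(w,t,cv2.TM_CCOEFF_NORMED);_,v,_,l=cv2.minMaxLoc(r);return np.array(l)/up-15,v
for n,b,c,z in [('oil',(372,397,238,292),(385,288),.008),('oilcap',(380,396,238,258),(388,250),.11),('fluid',(336,362,280,332),(348,325),.008)]:
    d,v=find(b);print(n,d,v,(at(p,np.array(c)+d,z)-at(p,c,z))*1e3)
# wrist view, too
s=get_state();w=read_camera('wrist')
for r in tip_of('oil_bottle',w)[:2]: print(r,at(w,r['point'],.008,s))"
```

```text
oil [2.75 1.25] 0.8589389324188232 [ 3.2622 -4.718   0.    ]
oilcap [2.75 2.  ] 0.9825208187103271 [ 1.8706 -6.0392  0.    ]
fluid [-0.5   1.25] 0.9833672046661377 [-1.9786 -1.8347  0.    ]
{'point': [324.6, 253.6], 'p': 0.78} [ 0.5661 -0.1799  0.008 ]
```

The oil bottle is about 6 mm off its starting spot and the fluid bottle about 3 mm, both inside the 15 mm limit. I'll hand in.

```bash
python3 -c "
from h import *
print(hand_in())"
```

```text
the job is handed in; nothing more can be done
None
```

The job is handed in at about 34 s on the robot's clock: by my last images the stone lies within about 3 mm of the holder's middle, and the bottles stand upright about 6 mm (oil) and 3 mm (fluid) from their starting spots; no verdict was returned.

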